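Clamp a blank in the drilling jig with its recessed cam knob

TASK

Load the drilling jig: slide the wooden blank along its bay until it is fully home against the end stop, then reach into the walled pocket and turn the cam knob clockwise by feel until the cam holds the blank snugly and squarely against the fence, without crushing it. Do not knock the jig's rim or drill guide, leave the pencil and the wax tin on the jig where they lie, and take the hand away.

Things in the scene. Friction and masses are not known exactly. Their poses are not given: they have to be found in the camera images.
- jig: Fixed drilling jig: wooden base board 240 x 300 x 18 mm, origin on its underside, z up. y runs along the blank's bay (end stop at the -y end, +y end open); x across it (cam pocket at -x, fence at +x; at yaw 0 x points away from the robot). The blank lies on the board, 18 mm above the origin.
- rim: Fixed walls and runners, same frame as jig, top at 72 mm. An open-topped pocket round the knob, inside x -70 to 12, y -80 to 0 mm: 16 mm plywood walls and, on its +x side, an aluminium runner (x 12 to 22, y -149 to 16, 46 to 72 high) bridging the blank. Far runner at x 102 to 118. Drill-guide plate over both at y -98 to -66, up to 90 high. Nothing is over the blank from y 16 on.
- cam: Clamp cam on an upright pivot at x -30, y -40 mm of the jig; origin on the axis, 20 mm over the jig's underside; x along the knob's bar (starts roughly along the jig's y). Waxed wooden disc, radius 28, centre 12 mm off the axis to its +y, top at 36 mm, hub radius 12, top at 42 mm. Clockwise from above closes it on the blank's long edge, after 0.5 to 1.4 rad of turning; it stays where left.
- knob (a point): Middle of the knob: black bar 44 mm long (cam x), 14 thick, 24 high, from 42 to 66 mm over the jig's underside; 33 mm free on each side of it, so a wide-open hand does not fit. Moment to turn: 0.16 N m free (friction: at rest anything to 0.16 either way), then about 0.02 N m more per newton of clamping. Snug is 10 to 20 N (0.1 to 0.2 rad past first touch); over 30 N crushes the blank.
- blank: Loose blank of light wood, 60 (x) x 150 (y) x 18 mm, origin in the middle of its underside, lying flat in the bay 30 to 65 mm short of the end stop, its y nearly along the jig's y.
- blank_mid (a point): Centre of the blank. Its free end, to push at, is 75 mm from here to +y. It has a few mm of play between open cam and fence. The fence is a bar along y, 14 mm high, bolted anywhere from 49 to 56 mm in the jig's x, faced with a dark batten on rubber buffers (gives 1 mm per 10 N, at most 3 mm): where the cam meets the blank must be felt.
- blank_foot (a point): Middle of the blank's -y end face, the end that must meet the end stop.
- stop_face (a point): On the face of the fixed end stop (dark block 52 mm wide in x, top 34 mm above the jig's underside), axes as the jig. The blank is home when blank_foot is level with it in the jig's y.
- pencil: Flat carpenter's pencil, 14 x 120 x 8 mm, loose on the base board near its +y, -x corner. Leave it.
- wax_tin: Round aluminium tin, 44 mm across, 19 mm high, loose on the base board near its -y, -x corner. Leave it.
Mind the look-alikes: they are no part of the job. Leave any pink, purple or turquoise look-alike of the blank alone.

How it is judged:
By the outcome, as a careful person would: the job done as asked, in the order asked, and still so for the second after the job is handed in, with the robot touching nothing.
It also fails if it takes over 58 s, if anything falls off the work surface, if the arm or the gripper's body presses on something with over 40 N, if the wrist force passes 120 N, or if a joint passes its speed limit or range.

ROBOT

A 6-joint arm with a two-finger parallel gripper is mounted at the origin on the work surface. World frame = base frame: x ahead of the robot, y to its left, z up, the work surface at z = 0. Lengths are in m, angles in degrees, forces in N, time in s.
With the tool pointing down it reaches from about 0.35 to 0.875 m from the base axis. Payload 4.2 kg.
Tool frame: the origin (TCP) lies at the very end of the fingers, on their centre line; the grasp point (between the pads) lies 19 mm behind it; z points along the fingers, y is the direction in which the jaws open and shut (so a half turn about z gives the same grasp; the last joint's range is limited). The gripper opens to 87 mm and grips with 3 to 60 N. Pads are 19 mm wide; open, the fingers measure 117 mm over their backs; the gripper's body (75 mm by 190 mm) begins 51 mm behind the grasp point.
Start: joints at [88.098, 22.042, 0.453, 0, -68.411, -14.817], TCP at [0.18, 0.599, 0.192] pointing down, gripper open.
Joint ranges: [-179.83, 179.83], [-69.29, 118.12], [-61.27, 80.66], [-181.25, 117.63], [-171.15, -9.14], [-177.46, 177.46]. Speed limits (degrees/s): [159.86, 159.86, 180, 180, 180, 180].

INTERFACE

Orientations are given as a 3x3 rotation matrix whose columns are the frame's x, y, z axes.
In Python, from station import r, imaging gives the robot as it stands. The module is installed in compiled form; this text tells all that it offers.
- The arm moves only by the tool move_arm, never from a script. Its argument "motion" is one flat list of numbers, 7 for each row, row after row: the shift along the tool's x, y, z in units of 40 mm (1.0 is 40 mm), then the turn, a rotation vector about the tool's x, y, z in units of 5 degrees (1.0 is 5 degrees), then the gripper's target within -1 to 1 (shut at 1, half-way at 0, fully open at -1). In form: [dx, dy, dz, wx, wy, wz, gripper, dx, dy, dz, wx, wy, wz, gripper, ...]. A call has 1 to 20 rows; each row is the pose to reach, as a shift and turn from the pose measured when the call began, along the tool's axes at that moment; what a row does not reach only later rows make up. A row lasts 1/12 s, in which the tool goes at most 41.7 mm and 7.16 degrees, less where a joint would pass 70% of its speed; a pose out of reach is approached as far as the arm can. A call with a gripper value outside its range is refused whole. The fingers move at their own pace and stop on an object; the grip force is fixed at half the most. Time passes only in rows, so rows that repeat a pose let the fingers close. It gives the time, the measured TCP pose, the force and the opening at its end, in the units of the state.
- r.sense(): the state, without advancing time (a new reading comes with each control period).
- imaging.capture(name): name is "scene" or "top"; returns the picture (384x512x3 uint8, blue, green, red); there is no depth.
- imaging.camera_params(name): a dict with "intrinsics" (3x3 intrinsics, pixels), "world_from_camera" (4x4, takes a point from camera to world coordinates). Camera axes: x right, y down, z forward; pixel columns grow to the right and rows downward; lengths in m; the calibration is good to about 2 mm. A picture is of the moment at which its call begins. camera_params takes no time and is no camera call.
- r.finish_job(): hands the job in, once; it reports no verdict.
The state is a dict: "time_s": time; "joints": joint angles; "joint_velocities": joint speeds; "effort": joint torques, N m; "tcp_pos": TCP position; "ee_rot": TCP orientation; "wrist_force": force on the tool from outside, world axes, zero at the start; "moment": the same for the moment, N m; "gripper_width": opening from 0.0 (shut) to 1.0 (fully open).
Only numpy, scipy, OpenCV 4.12 (cv2) and the standard library are available. Lean on these libraries where they do the work, as an engineer would, in place of code of your own. Each camera call takes 0.05 s, during which the arm holds its last target.

## Working session

There is one attempt and no reset: what is moved stays moved. The work goes in short steps, Python scripts to look and compute and a tool call to move; the robot and the scene stay as the last step left them, time stands still between calls to the robot, and variables do not carry over. Pictures are saved under pics/ and viewed, and the job is handed in when it is done.

Besides the shell and the picture viewer there is one more tool, called after "Call:" in YAML: its name, and indented under it one key for each argument. move_arm: Moves the arm, as the interface text tells. Its arguments: {"type":"object","properties":{"motion":{"type":"array","items":{"type":"number"}}},"required":["motion"]}

```bash
mkdir -p pics; python3 - <<'E'
from station import r, imaging
import cv2,numpy as np
for n in("scene","top"):
    im=imaging.capture(n); cv2.imwrite(f"pics/{n}0.png",im)
    p=imaging.camera_params(n); print(n,np.round(p["intrinsics"],1).tolist(),np.round(p["world_from_camera"],3).tolist())
s=r.sense(); print(s)
E
```

```text
scene [[396.1, 0.0, 257.8], [0.0, 396.1, 193.6], [0.0, 0.0, 1.0]] [[0.752, 0.438, -0.492, 1.112], [0.659, -0.475, 0.583, -0.679], [0.022, -0.763, -0.646, 0.832], [0.0, 0.0, 0.0, 1.0]]
top [[499.9, 0.0, 254.8], [0.0, 499.9, 184.1], [0.0, 0.0, 1.0]] [[-0.011, -0.989, 0.15, 0.372], [-1.0, 0.008, -0.023, 0.005], [0.022, -0.15, -0.988, 1.221], [0.0, 0.0, 0.0, 1.0]]
{'time_s': 0.1, 'joints': array([ 8.80966761e+01,  2.20849495e+01,  3.88696438e-01, -2.62336969e-02,
       -6.84133800e+01, -1.48163745e+01]), 'joint_velocities': array([-0.02493194, -0.12055109,  0.14903539,  0.11533164, -0.04791677,
       -0.01270258]), 'effort': array([-1.15775029e-05, -3.91690528e+01,  1.87933964e+01,  4.23192546e+00,
        1.34092377e-02, -7.39427514e-05]), 'tcp_pos': array([0.17961731, 0.59800295, 0.19138894]), 'ee_rot': array([[ 9.57675070e-01, -2.87851041e-01, -4.89066728e-04],
       [-2.87851446e-01, -9.57673191e-01, -1.89822446e-03],
       [ 7.80397929e-05,  1.95866081e-03, -9.99998079e-01]]), 'wrist_force': array([ 0.69973949,  0.39856095, -0.44946847]), 'moment': array([ 0.00331927,  0.00740719, -0.01870938]), 'gripper_width': 1.0020451821302856}
```

View pics/scene0.png

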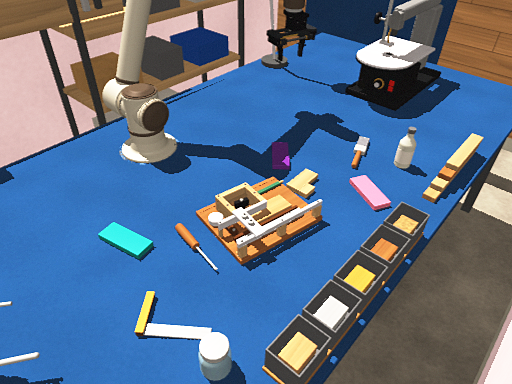

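View pics/top0.png

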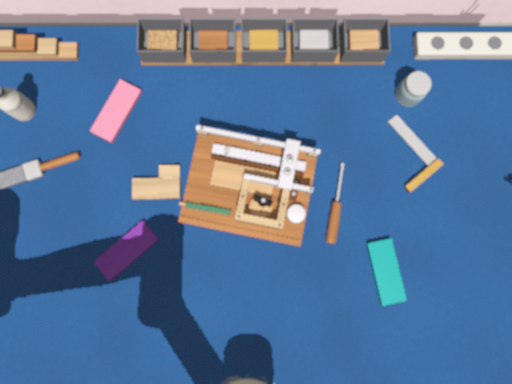

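The top view shows the jig around (250,185) with a slight yaw. The pocket is near (263,200), the tin at (296,213), the pencil at (208,209), and the blank near (228,176). I'll zoom in.

```bash
python3 - <<'E'
import cv2
t=cv2.imread("pics/top0.png")[110:260,120:345]; cv2.imwrite("pics/topz.png",cv2.resize(t,None,fx=3.5,fy=3.5,interpolation=cv2.INTER_CUBIC))
t=cv2.imread("pics/scene0.png")[165:270,185:335]; cv2.imwrite("pics/scz.png",cv2.resize(t,None,fx=5,fy=5,interpolation=cv2.INTER_CUBIC))
E
```

```text
(no output)
```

View pics/topz.png

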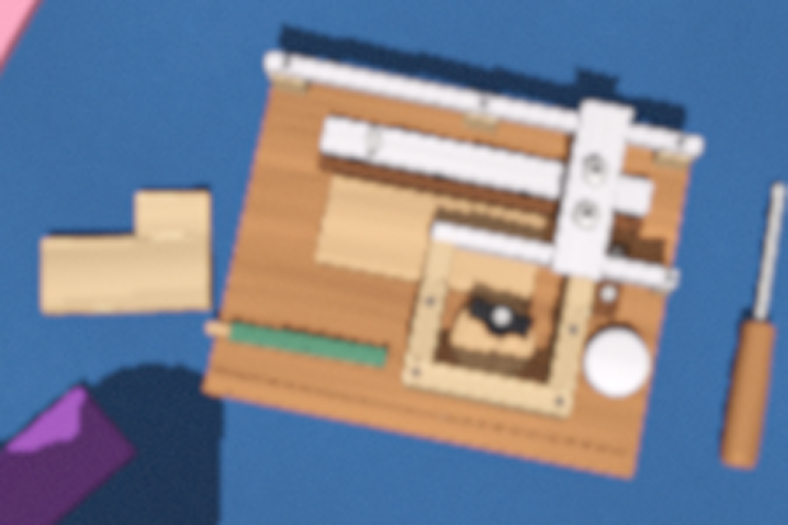

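View pics/scz.png

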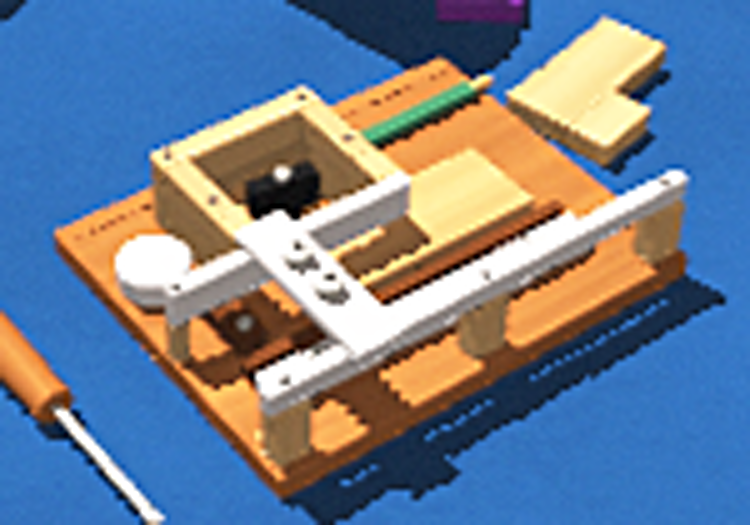

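```bash
cat > h.py <<'E'
import numpy as np,cv2
from station import r, imaging
def ray(n,uv):
    p=imaging.camera_params(n);K=p["intrinsics"];T=p["world_from_camera"]
    d=np.linalg.inv(K)@np.array([uv[0],uv[1],1.]);return T[:3,3],T[:3,:3]@d
def onz(n,uv,z):
    o,d=ray(n,uv);return (o+d*(z-o[2])/d[2])
def proj(n,P):
    p=imaging.camera_params(n);q=np.linalg.inv(p["world_from_camera"])@np.append(P,1);k=p["intrinsics"]@q[:3];return k[:2]/k[2]
E
cat > m.py <<'E'
from h import *
tz=lambda u,v:((u+.5)/3.5-.5+120,(v+.5)/3.5-.5+110)
sz=lambda u,v:((u+.5)/5-.5+185,(v+.5)/5-.5+165)
for k,(a,b,z) in dict(boardBL=(203,390,.018),boardBR=(632,477,.009),edgeL=(262,150,.018),edgeR=(660,330,.018),blA=(332,180,.036),blB=(317,262,.036),knob=(501,317,.066),
  wallBL=(403,385,.072),wallBR=(568,414,.072),runL=(434,222,.072),runLt=(434,240,.072),runR=(678,290,.072),farTL=(265,52,.072),farTR=(702,140,.072),fenceL=(320,158,.032),tin=(616,362,.037)).items():
    print("top",k,np.round(onz("top",tz(a,b),z)*1000,1))
for k,(a,b,z) in dict(bNearL=(55,235,.018),bNearR=(435,58,.018),bFarR=(685,255,.018),knob=(283,172,.066),blA=(545,205,.036),blB=(472,150,.036),tin=(152,260,.037)).items():
    print("sc",k,np.round(onz("scene",sz(a,b),z)*1000,1))
E
python3 m.py
```

```text
top boardBL [465.7 162.6  18. ]
top boardBR [ 403.6 -131.6    9. ]
top edgeL [633.4 123.4  18. ]
top edgeR [ 504.2 -152.6   18. ]
top blA [608.1  73.4  36. ]
top blB [551.1  83.6  36. ]
top knob [508.6 -40.6  66. ]
top wallBL [463.5  24.6  72. ]
top wallBR [443.4 -83.5  72. ]
top runL [571.9   3.4  72. ]
top runLt [559.8   3.5  72. ]
top runR [ 524.9 -158.2   72. ]
top farTL [689.2 116.5  72. ]
top farTR [ 626.6 -177.4   72. ]
top fenceL [624.5  81.9  32. ]
top tin [ 480.5 -119.5   37. ]
sc bNearL [ 408.8 -133.7   18. ]
sc bNearR [465.4 155.8  18. ]
sc bFarR [699.2 109.3  18. ]
sc knob [507.9 -38.9  66. ]
sc blA [621.  71.  36.]
sc blB [556.4  81.   36. ]
sc tin [ 482.3 -122.8   37. ]
```

```bash
cat >> h.py <<'E'
from scipy.spatial.transform import Rotation as Ro
Y=np.array([.2079,.9781,0]);X=np.array([.9781,-.2079,0]);O=np.array([.546,-.0071,0])
def W(x,y,z): return O+X*x/1000+Y*y/1000+np.array([0,0,z/1000])
def J(p):
    d=np.asarray(p)-O;return np.array([d@X,d@Y,d[2]])*1000
def Rj(a): # jaw world angle deg
    a=np.radians(a);y=np.array([np.cos(a),np.sin(a),0]);z=np.array([0,0,-1.]);return np.c_[np.cross(y,z),y,z]
def goal(P,a):
    s=r.sense();R=s["ee_rot"];d=R.T@(P-s["tcp_pos"])/.04;w=Ro.from_matrix(R.T@Rj(a)).as_rotvec(degrees=True)/5
    return np.round(np.r_[d,w],3)
def st():
    s=r.sense();y=s["ee_rot"][:,1];print("t%.2f"%s["time_s"],"jig",np.round(J(s["tcp_pos"]),1),"jaw%.1f"%(np.degrees(np.arctan2(y[1],y[0]))%360),"tilt",np.round(s["ee_rot"][:2,2],4),"F",np.round(s["wrist_force"],1),"Fjig",np.round([s["wrist_force"]@X,s["wrist_force"]@Y],1),"M",np.round(s["moment"],3),"w%.3f"%s["gripper_width"],"j",np.round(s["joints"],1))
E
python3 - <<'E'
from h import *
im=cv2.imread("pics/top0.png")
m=(im.max(2)<60).astype(np.uint8); m[:185]=0;m[220:]=0;m[:,:250]=0;m[:,280:]=0
g=im[190:216,246:282].max(2); print(g)
ys,xs=np.nonzero(m)
P=np.array([J(onz("top",(u,v),.066)) for u,v in zip(xs,ys)])[:,:2]
print(len(P),P.mean(0)); c=np.cov(P.T);e,v=np.linalg.eigh(c);print(e,v[:,1])
# stop candidates
tz=lambda u,v:((u+.5)/3.5-.5+120,(v+.5)/3.5-.5+110)
for p in [(610,235),(610,258),(665,235),(660,262)]: print(J(onz("top",tz(*p),.034)))
print(goal(W(15,120,150),168))
E
```

```text
[[217 213 223 233 236 238 237 236 226 208 200 205 212 222 229 233 235 236
  236 236 236 236 236 238 238 233 218 205 204 204 203 203 198 182 149 136]
 [218 207 212 223 231 234 236 231 214 185 165 166 177 195 211 222 228 231
  230 231 234 236 236 237 237 231 218 209 207 207 206 205 197 171 135 140]
 [220 203 196 205 214 219 218 209 186 154 137 136 143 157 176 195 205 208
  210 214 223 229 232 235 234 226 216 210 210 210 209 208 198 169 132 149]
 [216 199 189 191 196 198 193 176 146 123 117 119 122 128 141 154 164 165
  167 178 196 207 214 223 224 213 207 207 209 210 210 208 198 168 132 157]
 [208 194 191 192 193 191 180 153 121  99  93  98 103 112 118 125 129 130
  130 139 153 165 177 195 199 189 193 202 206 207 207 204 187 155 132 167]
 [201 189 192 195 194 187 171 139 105  78  69  72  85  97 104 112 115 117
  118 120 123 124 135 149 155 158 180 195 201 202 204 197 172 137 131 174]
 [198 188 190 193 191 175 149 120  87  69  61  58  67  79  89  97 104 107
  109 110 111 111 111 112 117 136 171 190 195 196 195 187 159 125 133 178]
 [199 186 189 190 183 162 138 113  86  66  57  57  57  60
[... 2407 characters left out ...]
134 132 134 133 129 121 111 104 104 106 107 110 145 195 220 226 227]
 [209 199 183 168 161 158 153 147 140 137 137 137 134 131 129 133 136 137
  136 135 132 129 129 120 111 107 104 103 105 103 109 157 205 225 227 226]
 [237 231 222 214 212 209 200 188 175 170 166 161 149 139 136 138 139 138
  135 130 126 124 123 115 108 105 103 105 103 103 109 161 208 226 228 227]]
18 [-29.82482665 -41.74263299]
[ 12.13169281 172.59476114] [0.23296884 0.9724842 ]
[  45.05730372 -103.55565141   34.        ]
[  29.30407243 -106.52491306   34.        ]
[  52.66724186 -140.77495638   34.        ]
[  33.46062818 -140.79650412   34.        ]
[ 1.3253e+01  8.8280e+00  1.0530e+00  1.7000e-02 -1.7000e-02  1.7054e+01]
```

Call:
move_arm:
  motion: [3, 2, 0, 0, 0, 4, 1, 6, 4, 0.2, 0, 0, 7, 1, 9, 6, 0.5, 0, 0, 10, 1, 11, 7.5, 0.8, 0, 0, 13, 1, 13.25, 8.83, 1.05, 0, 0, 16, 1, 13.25, 8.83, 1.05, 0, 0, 17.05, 1, 13.25, 8.83, 1.05, 0, 0, 17.05, 1, 13.25, 8.83, 1.05, 0, 0, 17.05, 1, 13.25, 8.83, 1.05, 0, 0, 17.05, 1, 13.25, 8.83, 1.05, 0, 0, 17.05, 1, 13.25, 8.83, 1.05, 0, 0, 17.05, 1, 13.25, 8.83, 1.05, 0, 0, 17.05, 1, 13.25, 8.83, 1.05, 0, 0, 17.05, 1, 13.25, 8.83, 1.05, 0, 0, 17.05, 1, 13.25, 8.83, 1.05, 0, 0, 17.05, 1, 13.25, 8.83, 1.05, 0, 0, 17.05, 1]

```text
time_s: 1.43
tcp_pos: [0.5874, 0.1031, 0.1488]
ee_rot: [[-0.212, -0.977, -0.002], [-0.977, 0.212, -0.003], [0.004, 0.001, -1.0]]
wrist_force: [-0.7, 0.7, -0.1]
gripper_width: 0.007
```

```bash
python3 - <<'E'
from h import *
st();print(goal(W(15,120,27),168))
cv2.imwrite("pics/t1.png",cv2.resize(imaging.capture("top")[90:280,100:365],None,fx=3,fy=3,interpolation=cv2.INTER_CUBIC))
cv2.imwrite("pics/s1.png",cv2.resize(imaging.capture("scene")[80:280,165:365],None,fx=3,fy=3,interpolation=cv2.INTER_CUBIC))
E
```

```text
t1.43 jig [ 17.6 116.4 148.8] jaw167.8 tilt [-0.0018 -0.0032] F [-0.7  0.7 -0.1] Fjig [-0.8  0.5] M [ 0.214 -0.067  0.04 ] w0.007 j [ 25.6  21.3  -7.3   0.1 -61.6 -37.9]
[-0.1    0.062  3.044  0.012 -0.04  -0.045]
```

View pics/s1.png

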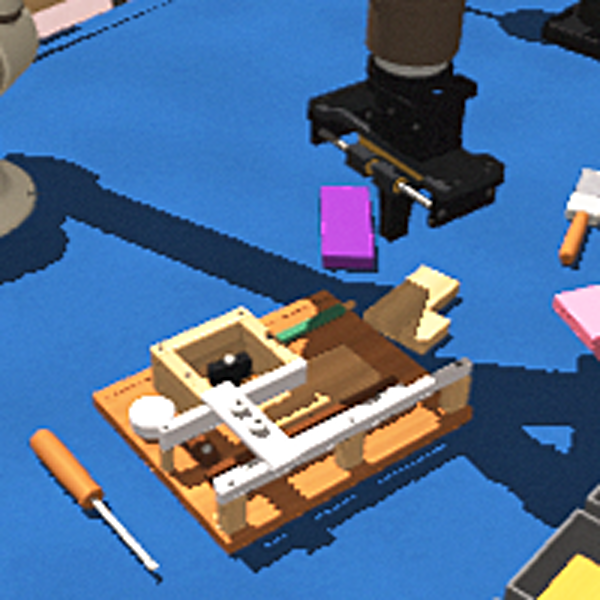

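The scene view shows the closed fingers at (395,235), high over the bay's open end. The jig and its loose items haven't moved. I'll descend now.

Call:
move_arm:
  motion: [-0.1, 0.06, 0.8, 0, 0, 0, 1, -0.1, 0.06, 1.6, 0, 0, 0, 1, -0.1, 0.06, 2.4, 0, 0, 0, 1, -0.1, 0.06, 2.9, 0, 0, 0, 1, -0.1, 0.06, 3.04, 0, 0, 0, 1, -0.1, 0.06, 3.04, 0, 0, 0, 1, -0.1, 0.06, 3.04, 0, 0, 0, 1]

```text
time_s: 2.12
tcp_pos: [0.5849, 0.1098, 0.0282]
ee_rot: [[-0.21, -0.978, -0.001], [-0.978, 0.21, -0.003], [0.003, 0.0, -1.0]]
wrist_force: [0.3, 0.3, 1.1]
gripper_width: 0.002
```

```bash
python3 - <<'E'
from h import *
st();print(goal(W(15,120,27),168))
cv2.imwrite("pics/t2.png",cv2.resize(imaging.capture("top")[90:280,100:365],None,fx=3,fy=3,interpolation=cv2.INTER_CUBIC))
cv2.imwrite("pics/s2.png",cv2.resize(imaging.capture("scene")[80:280,165:365],None,fx=3,fy=3,interpolation=cv2.INTER_CUBIC))
E
```

```text
t2.12 jig [ 13.8 122.4  28.2] jaw167.9 tilt [-0.001  -0.0025] F [0.3 0.3 1.1] Fjig [0.2 0.4] M [ 0.109 -0.17  -0.004] w0.002 j [ 26.3  28.5 -15.4   0.1 -46.2 -38.5]
[ 0.061 -0.03   0.03   0.005 -0.03  -0.029]
```

View pics/s2.png

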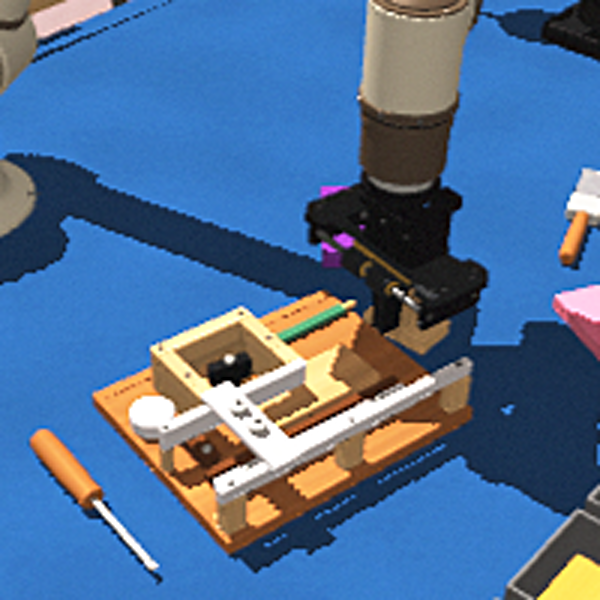

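Fingers are down behind the blank's free end and touching nothing. I'll push the first stretch slowly, which is less than the smallest possible gap.

Call:
move_arm:
  motion: [0.2, -0.03, 0, 0, 0, 0, 1, 0.4, -0.03, 0, 0, 0, 0, 1, 0.55, -0.03, 0, 0, 0, 0, 1, 0.7, -0.03, 0, 0, 0, 0, 1, 0.85, -0.03, 0, 0, 0, 0, 1, 1, -0.03, 0, 0, 0, 0, 1, 1.12, -0.03, 0, 0, 0, 0, 1, 1.25, -0.03, 0, 0, 0, 0, 1, 1.25, -0.03, 0, 0, 0, 0, 1, 1.25, -0.03, 0, 0, 0, 0, 1]

```text
time_s: 3.05
tcp_pos: [0.5763, 0.0604, 0.0292]
ee_rot: [[-0.211, -0.977, 0.001], [-0.977, 0.211, -0.001], [0.001, -0.001, -1.0]]
wrist_force: [-0.2, -0.2, 0.7]
gripper_width: 0.003
```

```bash
python3 - <<'E'
from h import *
st()
cv2.imwrite("pics/t3.png",cv2.resize(imaging.capture("top")[90:280,100:365],None,fx=3,fy=3,interpolation=cv2.INTER_CUBIC))
cv2.imwrite("pics/s3.png",cv2.resize(imaging.capture("scene")[130:270,185:335],None,fx=5,fy=4.2,interpolation=cv2.INTER_CUBIC))
E
```

```text
t3.05 jig [15.6 72.3 29.2] jaw167.8 tilt [ 0.001  -0.0014] F [-0.2 -0.2  0.7] Fjig [-0.2 -0.2] M [ 0.117 -0.022 -0.017] w0.003 j [ 22.1  27.1 -17.8   0.1 -45.1 -34.4]
```

View pics/s3.png

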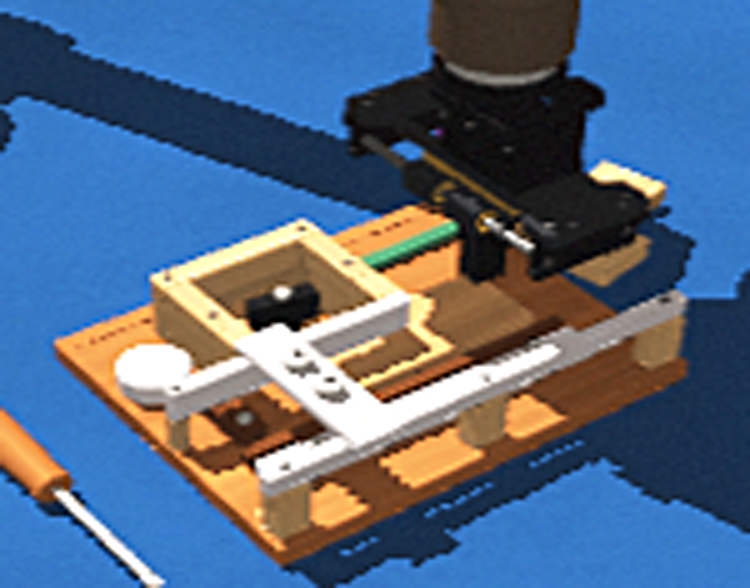

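Call:
move_arm:
  motion: [0.04, 0, 0.03, 0, 0, 0, 1, 0.08, 0, 0.03, 0, 0, 0, 1, 0.12, 0, 0.03, 0, 0, 0, 1, 0.15, 0, 0.03, 0, 0, 0, 1]

```text
time_s: 3.48
tcp_pos: [0.5751, 0.0549, 0.0279]
ee_rot: [[-0.211, -0.978, 0.001], [-0.978, 0.211, -0.001], [0.001, -0.001, -1.0]]
wrist_force: [-0.3, -0.0, 0.3]
gripper_width: 0.006
```

Call:
move_arm:
  motion: [0.04, 0, 0, 0, 0, 0, 1, 0.08, 0, 0, 0, 0, 0, 1, 0.12, 0, 0, 0, 0, 0, 1, 0.15, 0, 0, 0, 0, 0, 1]

```text
time_s: 3.82
tcp_pos: [0.5737, 0.0488, 0.0279]
ee_rot: [[-0.211, -0.978, 0.001], [-0.978, 0.211, -0.001], [0.001, -0.001, -1.0]]
wrist_force: [-0.2, -0.2, -0.5]
gripper_width: 0.004
```

```bash
python3 - <<'E'
from h import *
st()
E
```

```text
t3.82 jig [15.5 60.4 27.9] jaw167.8 tilt [ 0.001  -0.0015] F [-0.2 -0.2 -0.5] Fjig [-0.1 -0.3] M [ 0.077 -0.075  0.028] w0.004 j [ 21.   26.9 -18.4   0.1 -44.7 -33.3]
```

Call:
move_arm:
  motion: [0.04, 0, 0, 0, 0, 0, 1, 0.08, 0, 0, 0, 0, 0, 1, 0.12, 0, 0, 0, 0, 0, 1, 0.15, 0, 0, 0, 0, 0, 1]

```text
time_s: 4.15
tcp_pos: [0.5724, 0.0427, 0.028]
ee_rot: [[-0.211, -0.978, 0.001], [-0.978, 0.211, -0.001], [0.001, -0.001, -1.0]]
wrist_force: [-0.7, -1.0, 0.9]
gripper_width: 0.01
```

Call:
move_arm:
  motion: [0.04, 0, 0, 0, 0, 0, 1, 0.08, 0, 0, 0, 0, 0, 1, 0.12, 0, 0, 0, 0, 0, 1, 0.15, 0, 0, 0, 0, 0, 1]

```text
time_s: 4.48
tcp_pos: [0.5711, 0.0367, 0.028]
ee_rot: [[-0.211, -0.977, 0.001], [-0.977, 0.211, -0.001], [0.001, -0.001, -1.0]]
wrist_force: [-0.4, 0.2, -0.3]
gripper_width: 0.007
```

```bash
python3 - <<'E'
from h import *
st()
cv2.imwrite("pics/t4.png",cv2.resize(imaging.capture("top")[110:260,120:345],None,fx=3.5,fy=3.5,interpolation=cv2.INTER_CUBIC))
cv2.imwrite("pics/s4.png",cv2.resize(imaging.capture("scene")[130:270,185:335],None,fx=5,fy=4.2,interpolation=cv2.INTER_CUBIC))
E
```

```text
t4.48 jig [15.5 48.  28. ] jaw167.8 tilt [ 0.001  -0.0014] F [-0.4  0.2 -0.3] Fjig [-0.5  0.1] M [ 0.108 -0.07  -0.03 ] w0.007 j [ 19.9  26.7 -18.9   0.1 -44.4 -32.2]
```

View pics/s4.png

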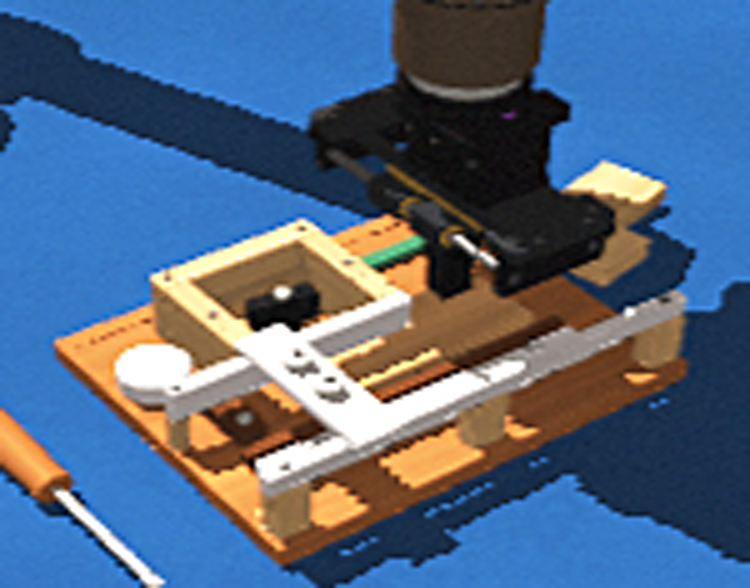

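```bash
python3 - <<'E'
from h import *
s=r.sense();q=proj("scene",s["tcp_pos"]);print(q,((q[0]-185)*5,(q[1]-130)*4.2))
q=proj("top",s["tcp_pos"]);print(q,((q[0]-120)*3.5,(q[1]-110)*3.5))
for x,y in[(44,91),(-14,90),(44,91-45),(-14,45)]:
  q=proj("scene",W(x,y,36));print((q[0]-185)*5,(q[1]-130)*4.2)
a=imaging.capture("scene");b=cv2.imread("pics/scene0.png")
cv2.imwrite("pics/s5.png",cv2.resize(np.hstack([a[170:250,215:315],b[170:250,215:315]]),None,fx=4,fy=4,interpolation=cv2.INTER_NEAREST))
E
```

```text
[273.46390274 205.69793026] (np.float64(442.3195136932094), np.float64(317.9313070788182))
[229.88634095 176.64228893] (np.float64(384.602193333349), np.float64(233.24801126596793))
527.6570660637935 308.1711929190882
466.1666620445334 266.3497812014106
470.0997500894175 332.5807289746511
409.1775679177425 289.3402003369799
```

View pics/s5.png

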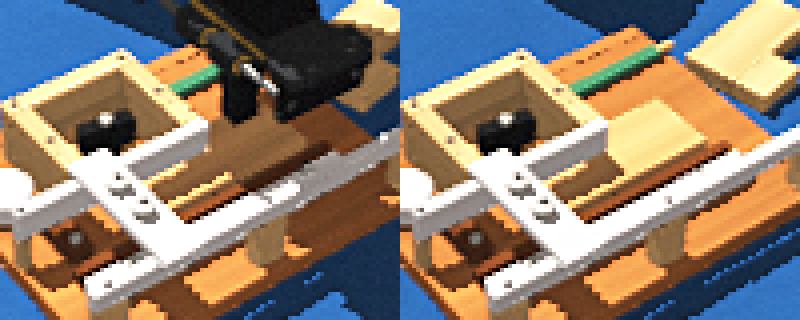

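View pics/t4.png

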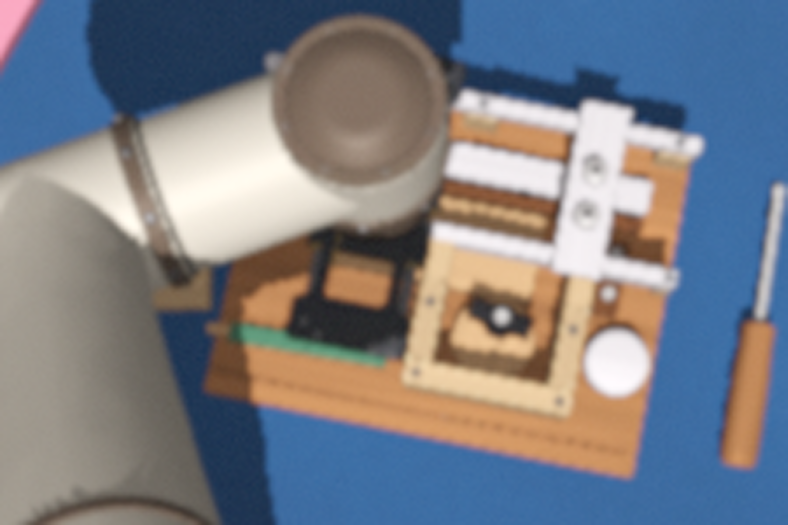

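```bash
python3 - <<'E'
from h import *
q=proj("scene",np.array([.5874,.1031,.1488]));print(((q[0]-165)*3,(q[1]-80)*3))
q=proj("scene",np.array([.5763,.0604,.0292]));print(((q[0]-185)*5,(q[1]-130)*4.2))
t=r.sense()["tcp_pos"]
for z in(28,36,42,48): print(z,proj("scene",np.r_[t[:2],z/1000]))
a=imaging.capture("scene")
s1=cv2.imread("pics/s1.png");s3=cv2.imread("pics/s3.png")
A=cv2.resize(s1[150:280,330:460],(400,400));B=cv2.resize(a[180:230,250:310],(480,400),interpolation=cv2.INTER_NEAREST);
cv2.imwrite("pics/s6.png",np.hstack([A,cv2.convertScaleAbs(B,alpha=1.6)]))
E
```

```text
(np.float64(387.61864606139187), np.float64(258.7020160530342))
(np.float64(473.57128233486236), np.float64(303.8826742380721))
28 [273.50791123 205.68254666]
36 [273.63355748 203.71601219]
42 [273.72850544 202.22994769]
48 [273.82407141 200.73421053]
```

View pics/s6.png

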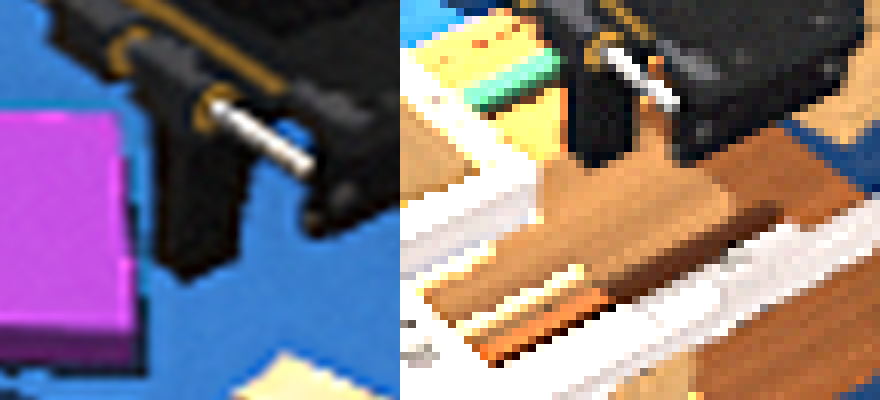

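```bash
python3 - <<'E'
from h import *
print(J(r.sense()["tcp_pos"]))
for z in (70,98,117):
  for x in(50,70,90,110): print(z,x,proj("scene",W(x,11,z)).round(1),proj("scene",W(x,85,z)).round(1))
# tip visible in scene at (274.5,200): where for various z
for z in(28,36,40,44,48): print(z,J(onz("scene",(274.5,200.3),z/1000)).round(1))
E
```

```text
[15.50409141 48.21125182 27.99803907]
70 50 [271.6 206.4] [291.2 196.7]
70 70 [275.9 210.2] [295.6 200.3]
70 90 [280.4 214.2] [300.1 204. ]
70 110 [284.9 218.2] [304.7 207.8]
98 50 [272. 199.] [291.9 189.4]
98 70 [276.4 202.9] [296.4 193. ]
98 90 [281.  206.8] [301.  196.7]
98 110 [285.6 210.8] [305.7 200.5]
117 50 [272.3 193.9] [292.4 184.3]
117 70 [276.8 197.7] [297.  187.9]
117 90 [281.4 201.6] [301.6 191.6]
117 110 [286.1 205.6] [306.4 195.3]
28 [-2.2 66.1 28. ]
36 [ 4.8 60.1 36. ]
40 [ 8.2 57.1 40. ]
44 [11.7 54.1 44. ]
48 [15.1 51.1 48. ]
```

The pictures show the blank hasn't moved. The visible fingertip is at about (274.5,200), which at the TCP's jig x,y means z≈48, about 20 mm above the reported 28. The fingers passed over the blank without touching it. I'll back off and go down by feel.

Call:
move_arm:
  motion: [-0.6, 0, 0, 0, 0, 0, 1, -1.2, 0, 0, 0, 0, 0, 1, -1.75, 0, 0, 0, 0, 0, 1, -1.85, 0, 0, 0, 0, 0, 1, -1.85, 0, 0.1, 0, 0, 0, 1, -1.85, 0, 0.15, 0, 0, 0, 1, -1.85, 0, 0.2, 0, 0, 0, 1, -1.85, 0, 0.25, 0, 0, 0, 1, -1.85, 0, 0.25, 0, 0, 0, 1]

```text
time_s: 5.43
tcp_pos: [0.5862, 0.1082, 0.0173]
ee_rot: [[-0.212, -0.977, -0.0], [-0.977, 0.212, -0.002], [0.002, -0.0, -1.0]]
wrist_force: [-0.0, -0.3, -0.2]
gripper_width: 0.01
```

Call:
move_arm:
  motion: [0, 0, 0.08, 0, 0, 0, 1, 0, 0, 0.14, 0, 0, 0, 1, 0, 0, 0.2, 0, 0, 0, 1, 0, 0, 0.2, 0, 0, 0, 1]

```text
time_s: 5.77
tcp_pos: [0.5857, 0.1078, 0.0086]
ee_rot: [[-0.213, -0.977, -0.001], [-0.977, 0.213, -0.002], [0.003, 0.001, -1.0]]
wrist_force: [-0.2, -0.2, 0.5]
gripper_width: 0.007
```

```bash
python3 - <<'E'
from h import *
st()
cv2.imwrite("pics/s7.png",cv2.resize(imaging.capture("scene")[130:240,235:335],None,fx=6,fy=5,interpolation=cv2.INTER_NEAREST))
q=proj("scene",r.sense()["tcp_pos"]);print((q[0]-235)*6,(q[1]-130)*5)
E
```

```text
t5.77 jig [ 15.  120.6   8.6] jaw167.7 tilt [-0.0014 -0.0023] F [-0.2 -0.2  0.5] Fjig [-0.2 -0.3] M [ 0.089 -0.01  -0.026] w0.007 j [ 26.   30.  -16.3   0.1 -43.9 -38.4]
337.0060527063856 356.0300179363121
```

View pics/s7.png

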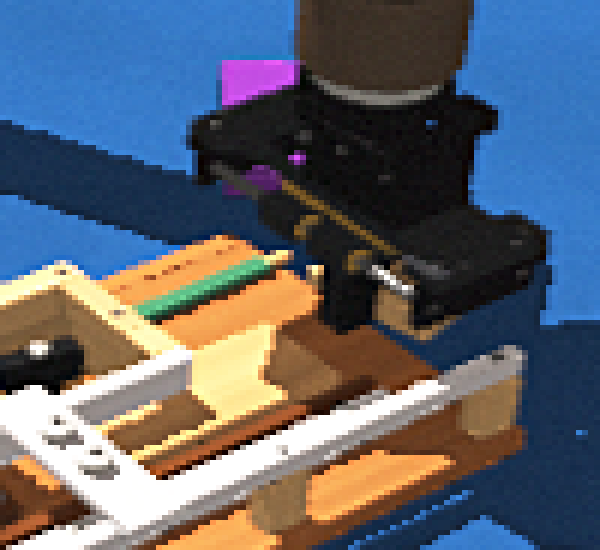

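There's no contact even at reading 8.6, which is below the board top. That confirms a tip offset of about +20 mm, so the tip is at ≈28, level with the blank. I'll push again.

Call:
move_arm:
  motion: [0.2, 0, 0, 0, 0, 0, 1, 0.4, 0, 0, 0, 0, 0, 1, 0.5, 0, 0, 0, 0, 0, 1, 0.6, 0, 0, 0, 0, 0, 1, 0.7, 0, 0, 0, 0, 0, 1, 0.8, 0, 0, 0, 0, 0, 1]

```text
time_s: 6.32
tcp_pos: [0.5791, 0.0761, 0.0091]
ee_rot: [[-0.213, -0.977, -0.001], [-0.977, 0.213, -0.002], [0.002, 0.0, -1.0]]
wrist_force: [-0.8, -0.3, -0.5]
gripper_width: 0.006
```

```bash
python3 - <<'E'
from h import *
st()
cv2.imwrite("pics/s8.png",cv2.resize(imaging.capture("scene")[130:240,235:335],None,fx=6,fy=5,interpolation=cv2.INTER_NEAREST))
E
```

```text
t6.32 jig [15.1 88.3  9.1] jaw167.7 tilt [-0.0008 -0.0022] F [-0.8 -0.3 -0.5] Fjig [-0.7 -0.4] M [ 0.098 -0.089  0.052] w0.006 j [ 23.4  29.1 -18.    0.1 -43.  -35.8]
```

View pics/s8.png

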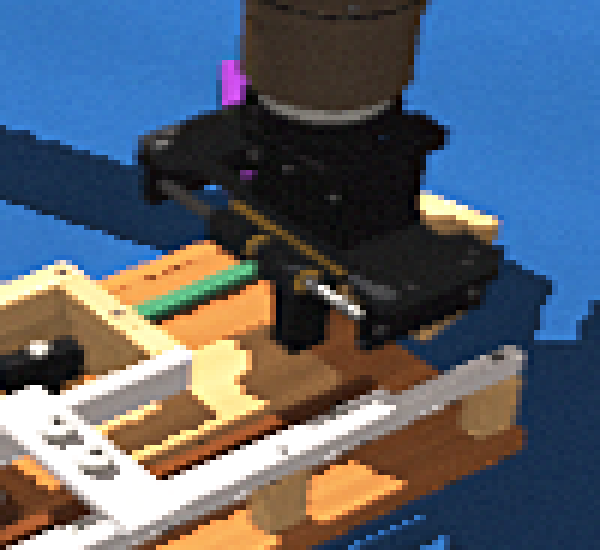

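The fingers are now behind the blank's end, and the far corner is near (343,370). I'll keep pushing.

Call:
move_arm:
  motion: [0.08, 0, 0, 0, 0, 0, 1, 0.16, 0, 0, 0, 0, 0, 1, 0.24, 0, 0, 0, 0, 0, 1, 0.32, 0, 0, 0, 0, 0, 1]

```text
time_s: 6.7
tcp_pos: [0.576, 0.0628, 0.0091]
ee_rot: [[-0.213, -0.977, -0.001], [-0.977, 0.213, -0.002], [0.003, 0.001, -1.0]]
wrist_force: [-0.2, 0.5, 0.0]
gripper_width: 0.002
```

Call:
move_arm:
  motion: [0.04, 0, 0, 0, 0, 0, 1, 0.08, 0, 0, 0, 0, 0, 1, 0.12, 0, 0, 0, 0, 0, 1, 0.15, 0, 0, 0, 0, 0, 1]

```text
time_s: 7.03
tcp_pos: [0.5747, 0.0568, 0.0091]
ee_rot: [[-0.213, -0.977, -0.001], [-0.977, 0.213, -0.002], [0.003, 0.001, -1.0]]
wrist_force: [-0.1, -1.1, -0.4]
gripper_width: 0.007
```

Call:
move_arm:
  motion: [0.04, 0, 0, 0, 0, 0, 1, 0.08, 0, 0, 0, 0, 0, 1, 0.12, 0, 0, 0, 0, 0, 1, 0.15, 0, 0, 0, 0, 0, 1]

```text
time_s: 7.37
tcp_pos: [0.5734, 0.0508, 0.0091]
ee_rot: [[-0.213, -0.977, -0.001], [-0.977, 0.213, -0.002], [0.003, 0.001, -1.0]]
wrist_force: [0.9, 0.2, 0.5]
gripper_width: 0.007
```

```bash
python3 - <<'E'
from h import *
st()
cv2.imwrite("pics/s9.png",cv2.resize(imaging.capture("scene")[150:260,205:335],None,fx=6,fy=5,interpolation=cv2.INTER_NEAREST))
E
```

```text
t7.37 jig [14.7 62.4  9.1] jaw167.7 tilt [-0.0013 -0.0024] F [0.9 0.2 0.5] Fjig [0.8 0.4] M [ 0.093 -0.05   0.021] w0.007 j [ 21.2  28.5 -19.2   0.1 -42.5 -33.6]
```

View pics/s9.png

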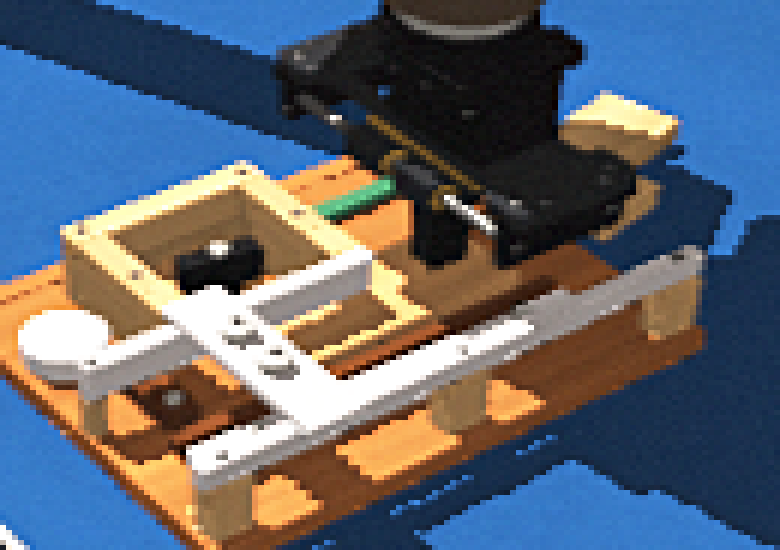

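```bash
python3 - <<'E'
from h import *
t=r.sense()["tcp_pos"]
for z in(9,20,28,36,44): print(z,proj("scene",np.r_[t[:2],z/1000]))
for z in(18,28,36,44): print(z,J(onz("scene",(278.3,203),z/1000)).round(1))
a=imaging.capture("scene");b=cv2.imread("pics/scene0.png")
cv2.imwrite("pics/s10.png",cv2.resize(cv2.convertScaleAbs(np.vstack([a[185:225,250:310],b[185:225,250:310]]),alpha=1.5),None,fx=7,fy=7,interpolation=cv2.INTER_NEAREST))
E
```

```text
9 [276.61011699 208.35170919]
20 [276.79853365 205.7020303 ]
28 [276.93695284 203.75545939]
36 [277.07655853 201.79220281]
44 [277.21736606 199.81204509]
18 [ 6.  75.4 18. ]
28 [14.4 67.8 28. ]
36 [21.2 61.8 36. ]
44 [27.9 55.7 44. ]
```

View pics/s10.png

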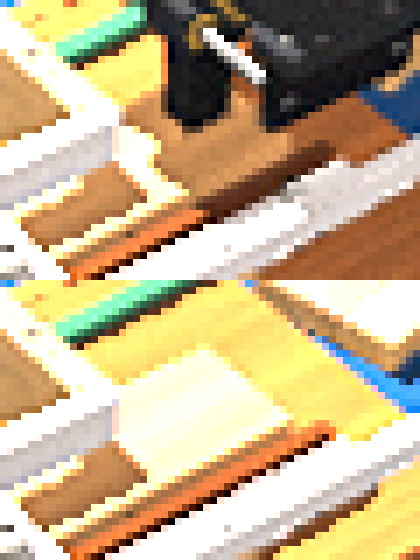

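The blank's far corner is still at pixel (292,205), so the fingers passed over it again. The lowest visible finger pixel is actually the near corner at x≈+30, not the centre line. Corrected for that, the tip is about 36 mm above the reading. I'll back off and find the board's height by touch.

Call:
move_arm:
  motion: [-0.6, 0, 0, 0, 0, 0, 1, -1.2, 0, 0, 0, 0, 0, 1, -1.5, 0, 0, 0, 0, 0, 1, -1.5, 0, 0.1, 0, 0, 0, 1, -1.5, 0, 0.2, 0, 0, 0, 1, -1.5, 0, 0.25, 0, 0, 0, 1, -1.5, 0, 0.25, 0, 0, 0, 1]

```text
time_s: 8.05
tcp_pos: [0.585, 0.1083, -0.0021]
ee_rot: [[-0.214, -0.977, -0.004], [-0.977, 0.214, -0.003], [0.004, 0.003, -1.0]]
wrist_force: [-0.2, -0.2, -1.0]
gripper_width: 0.004
```

```bash
python3 - <<'E'
from h import *
st()
a=imaging.capture("scene")
cv2.imwrite("pics/s11.png",cv2.resize(cv2.convertScaleAbs(a[160:230,240:320],alpha=1.5),None,fx=8,fy=8,interpolation=cv2.INTER_NEAREST))
t=r.sense()["tcp_pos"]
for z in (0,18,36,45):
  for dx,dy in((15,-9.5),(-15,-9.5),(15,9.5)):
    q=proj("scene",W(*(J(t)[:2]+[dx,dy]),z));print(z,dx,dy,((q-[240,160])*8).round())
E
```

```text
t8.05 jig [ 14.2 121.   -2.1] jaw167.6 tilt [-0.0038 -0.0033] F [-0.2 -0.2 -1. ] Fjig [-0.1 -0.3] M [ 0.109  0.007 -0.036] w0.004 j [ 26.1  30.8 -16.7   0.1 -42.7 -38.6]
0 15 -9.5 [414. 375.]
0 -15 -9.5 [365. 334.]
0 15 9.5 [450. 357.]
18 15 -9.5 [417. 341.]
18 -15 -9.5 [368. 300.]
18 15 9.5 [454. 322.]
36 15 -9.5 [421. 306.]
36 -15 -9.5 [371. 265.]
36 15 9.5 [458. 287.]
45 15 -9.5 [423. 288.]
45 -15 -9.5 [372. 247.]
45 15 9.5 [460. 270.]
```

View pics/s11.png

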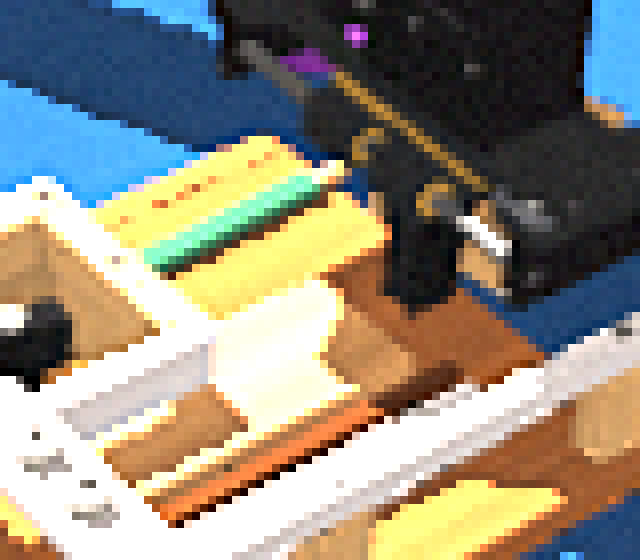

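Call:
move_arm:
  motion: [0, 0, 0.04, 0, 0, 0, 1, 0, 0, 0.08, 0, 0, 0, 1, 0, 0, 0.11, 0, 0, 0, 1, 0, 0, 0.11, 0, 0, 0, 1]

```text
time_s: 8.43
tcp_pos: [0.5852, 0.108, -0.0063]
ee_rot: [[-0.215, -0.977, -0.003], [-0.977, 0.215, -0.003], [0.004, 0.003, -1.0]]
wrist_force: [0.1, 0.2, -0.6]
gripper_width: 0.007
```

Call:
move_arm:
  motion: [0, 0, 0.03, 0, 0, 0, 1, 0, 0, 0.06, 0, 0, 0, 1, 0, 0, 0.09, 0, 0, 0, 1, 0, 0, 0.09, 0, 0, 0, 1]

```text
time_s: 8.77
tcp_pos: [0.585, 0.108, -0.0102]
ee_rot: [[-0.215, -0.977, -0.004], [-0.977, 0.215, -0.003], [0.004, 0.003, -1.0]]
wrist_force: [0.7, -0.1, -0.6]
gripper_width: 0.005
```

Call:
move_arm:
  motion: [0, 0, 0.02, 0, 0, 0, 1, 0, 0, 0.04, 0, 0, 0, 1, 0, 0, 0.06, 0, 0, 0, 1, 0, 0, 0.06, 0, 0, 0, 1]

```text
time_s: 9.1
tcp_pos: [0.585, 0.108, -0.0117]
ee_rot: [[-0.214, -0.977, -0.004], [-0.977, 0.214, -0.004], [0.004, 0.003, -1.0]]
wrist_force: [-2.6, -0.1, 5.3]
gripper_width: 0.007
```

Call:
move_arm:
  motion: [0, 0, 0.02, 0, 0, 0, 1, 0, 0, 0.04, 0, 0, 0, 1, 0, 0, 0.06, 0, 0, 0, 1, 0, 0, 0.06, 0, 0, 0, 1]

```text
time_s: 9.43
tcp_pos: [0.585, 0.108, -0.0118]
ee_rot: [[-0.213, -0.977, -0.003], [-0.977, 0.213, -0.004], [0.005, 0.002, -1.0]]
wrist_force: [-5.9, 0.1, 13.8]
gripper_width: 0.005
```

```bash
python3 - <<'E'
from h import *
st()
a=imaging.capture("scene")
cv2.imwrite("pics/s12.png",cv2.resize(cv2.convertScaleAbs(a[160:230,240:320],alpha=1.5),None,fx=8,fy=8,interpolation=cv2.INTER_NEAREST))
E
```

```text
t9.43 jig [ 14.2 120.7 -11.8] jaw167.7 tilt [-0.0034 -0.0041] F [-5.9  0.1 13.8] Fjig [-5.8 -1.1] M [ 0.092  1.544 -0.038] w0.005 j [ 26.1  31.6 -17.2   0.2 -41.5 -38.6]
```

View pics/s12.png

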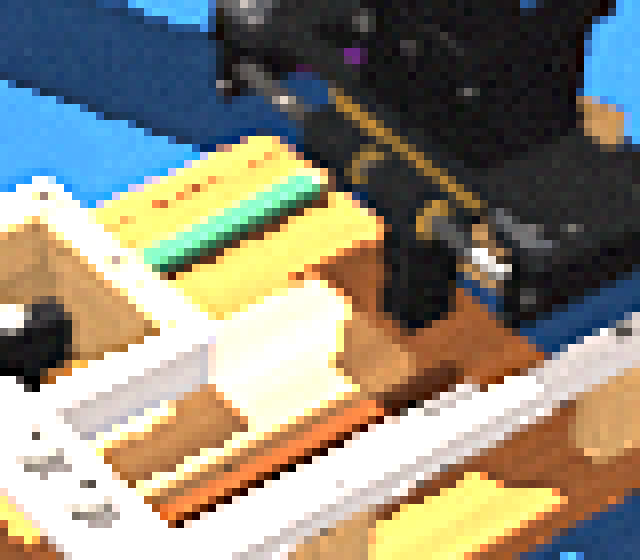

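Contact came at reading −11.8, Fz 13.8 N, with the moment consistent with the tip. So the tip is about 30 mm above the reading. I'll lift about 7 mm, which puts the tip at z≈25, and push.

Call:
move_arm:
  motion: [0, 0, -0.16, 0, 0, 0, 1, 0, 0, -0.2, 0, 0, 0, 1, 0.1, 0, -0.2, 0, 0, 0, 1, 0.25, 0, -0.2, 0, 0, 0, 1, 0.35, 0, -0.2, 0, 0, 0, 1, 0.45, 0, -0.2, 0, 0, 0, 1, 0.55, 0, -0.2, 0, 0, 0, 1, 0.65, 0, -0.2, 0, 0, 0, 1, 0.75, 0, -0.2, 0, 0, 0, 1, 0.75, 0, -0.2, 0, 0, 0, 1]

```text
time_s: 10.32
tcp_pos: [0.5783, 0.0779, -0.0038]
ee_rot: [[-0.214, -0.977, -0.004], [-0.977, 0.214, -0.004], [0.005, 0.003, -1.0]]
wrist_force: [0.7, 0.9, -0.4]
gripper_width: 0.011
```

```bash
python3 - <<'E'
from h import *
st()
a=imaging.capture("scene")
cv2.imwrite("pics/s13.png",cv2.resize(cv2.convertScaleAbs(a[160:230,240:320],alpha=1.5),None,fx=8,fy=8,interpolation=cv2.INTER_NEAREST))
E
```

```text
t10.32 jig [13.9 89.8 -3.8] jaw167.6 tilt [-0.004  -0.0042] F [ 0.7  0.9 -0.4] Fjig [0.5 1. ] M [ 0.107 -0.068  0.003] w0.011 j [ 23.6  30.1 -18.5   0.2 -41.7 -36.2]
```

View pics/s13.png

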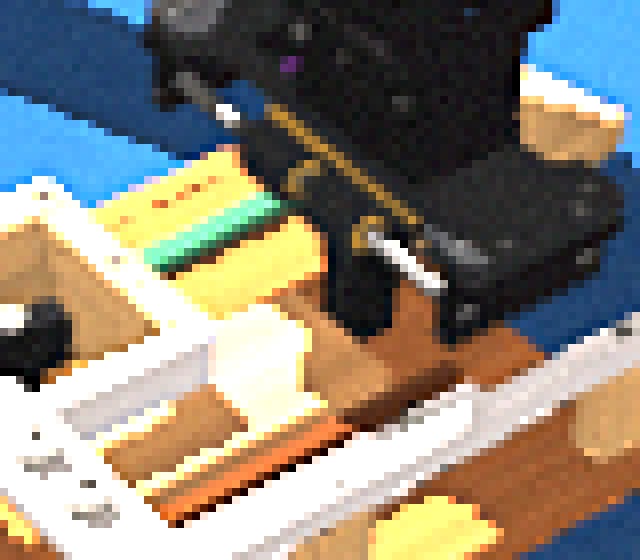

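The blank's far corner moved from (415,365) to (390,380) in this crop, so it's sliding now. Continuing.

Call:
move_arm:
  motion: [0.08, 0, 0, 0, 0, 0, 1, 0.16, 0, 0, 0, 0, 0, 1, 0.24, 0, 0, 0, 0, 0, 1, 0.3, 0, 0, 0, 0, 0, 1]

```text
time_s: 10.7
tcp_pos: [0.5759, 0.0662, -0.0036]
ee_rot: [[-0.214, -0.977, -0.004], [-0.977, 0.214, -0.004], [0.005, 0.003, -1.0]]
wrist_force: [0.5, 0.0, -0.4]
gripper_width: 0.004
```

Call:
move_arm:
  motion: [0.04, 0, 0, 0, 0, 0, 1, 0.08, 0, 0, 0, 0, 0, 1, 0.12, 0, 0, 0, 0, 0, 1, 0.15, 0, 0, 0, 0, 0, 1]

```text
time_s: 11.03
tcp_pos: [0.5745, 0.0602, -0.0036]
ee_rot: [[-0.214, -0.977, -0.004], [-0.977, 0.214, -0.004], [0.005, 0.003, -1.0]]
wrist_force: [0.4, 0.7, 0.4]
gripper_width: 0.003
```

Call:
move_arm:
  motion: [0.04, 0, 0, 0, 0, 0, 1, 0.08, 0, 0, 0, 0, 0, 1, 0.12, 0, 0, 0, 0, 0, 1, 0.15, 0, 0, 0, 0, 0, 1]

```text
time_s: 11.37
tcp_pos: [0.5732, 0.0542, -0.0036]
ee_rot: [[-0.214, -0.977, -0.004], [-0.977, 0.214, -0.004], [0.005, 0.003, -1.0]]
wrist_force: [0.1, 0.5, -1.0]
gripper_width: 0.008
```

Call:
move_arm:
  motion: [0.04, 0, 0, 0, 0, 0, 1, 0.08, 0, 0, 0, 0, 0, 1, 0.12, 0, 0, 0, 0, 0, 1, 0.15, 0, 0, 0, 0, 0, 1]

```text
time_s: 11.7
tcp_pos: [0.5718, 0.0481, -0.0036]
ee_rot: [[-0.214, -0.977, -0.004], [-0.977, 0.214, -0.004], [0.005, 0.003, -1.0]]
wrist_force: [0.7, -0.4, -0.3]
gripper_width: 0.006
```

```bash
python3 - <<'E'
from h import *
st()
a=imaging.capture("scene")
cv2.imwrite("pics/s14.png",cv2.resize(cv2.convertScaleAbs(a[170:250,220:320],alpha=1.4),None,fx=7,fy=7,interpolation=cv2.INTER_NEAREST))
E
```

```text
t11.70 jig [13.8 59.4 -3.6] jaw167.6 tilt [-0.0038 -0.0041] F [ 0.7 -0.4 -0.3] Fjig [ 0.7 -0.2] M [ 0.172 -0.056  0.03 ] w0.006 j [ 21.1  29.4 -19.9   0.2 -40.9 -33.6]
```

View pics/s14.png

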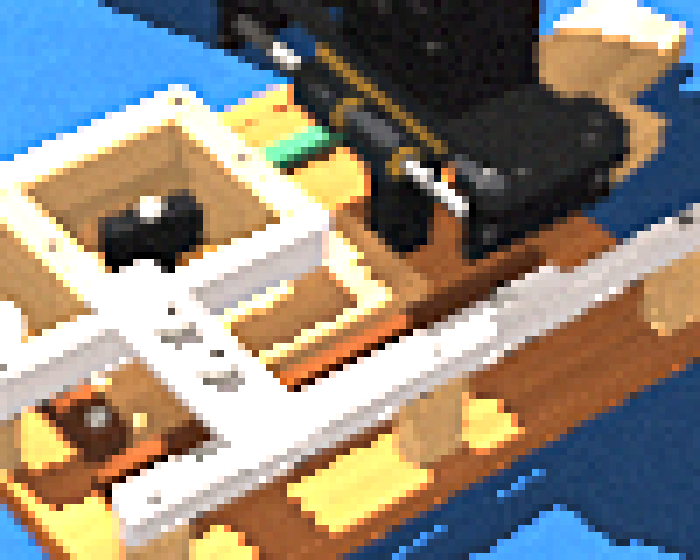

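```bash
python3 - <<'E'
from h import *
for z in(66,80,96):
  for x in (80,95,109): print(z,x,(proj("scene",W(x,22,z))-[220,170])*7, (proj("scene",W(x,96,z))-[220,170])*7)
E
```

```text
66 80 [427.36511821 291.75583876] [563.86676778 222.10571339]
66 95 [450.93124618 312.38339787] [587.79526021 241.56725038]
66 109 [473.27272386 331.93901397] [610.46962425 260.00877885]
80 80 [429.44049967 266.29193632] [566.94973067 196.86100194]
80 95 [453.21553721 286.87999145] [591.09163268 216.27675197]
80 109 [475.75793732 306.40064102] [613.97096022 234.6770961 ]
96 80 [431.85381993 236.68169233] [570.53283187 167.52092914]
96 95 [455.87215964 257.21961956] [594.9232734  186.87955714]
96 109 [478.64861915 276.69562305] [618.04135936 205.22831994]
```

The body's lower corner at (470,255) puts it at z≈100, well clear of the rim (72). Continuing.

Call:
move_arm:
  motion: [0.04, 0, 0, 0, 0, 0, 1, 0.08, 0, 0, 0, 0, 0, 1, 0.12, 0, 0, 0, 0, 0, 1, 0.15, 0, 0, 0, 0, 0, 1]

```text
time_s: 12.08
tcp_pos: [0.5742, 0.0468, -0.0025]
ee_rot: [[-0.214, -0.977, 0.006], [-0.977, 0.214, 0.003], [-0.004, -0.005, -1.0]]
wrist_force: [1.0, 17.8, 0.3]
gripper_width: 0.0
```

Call:
move_arm:
  motion: [0.03, 0, 0, 0, 0, 0, 1, 0.06, 0, 0, 0, 0, 0, 1, 0.09, 0, 0, 0, 0, 0, 1, 0.12, 0, 0, 0, 0, 0, 1]

```text
time_s: 12.42
tcp_pos: [0.5768, 0.0468, -0.0015]
ee_rot: [[-0.214, -0.977, 0.015], [-0.977, 0.214, 0.009], [-0.012, -0.012, -1.0]]
wrist_force: [-0.1, 19.8, 0.8]
gripper_width: 0.005
```

Call:
move_arm:
  motion: [0.03, 0, 0, 0, 0, 0, 1, 0.06, 0, 0, 0, 0, 0, 1, 0.09, 0, 0, 0, 0, 0, 1, 0.12, 0, 0, 0, 0, 0, 1]

```text
time_s: 12.75
tcp_pos: [0.5785, 0.0467, -0.0008]
ee_rot: [[-0.214, -0.976, 0.022], [-0.977, 0.215, 0.016], [-0.02, -0.018, -1.0]]
wrist_force: [-1.8, 22.0, 0.6]
gripper_width: 0.006
```

Call:
move_arm:
  motion: [0.03, 0, 0, 0, 0, 0, 1, 0.06, 0, 0, 0, 0, 0, 1, 0.09, 0, 0, 0, 0, 0, 1, 0.12, 0, 0, 0, 0, 0, 1]

```text
time_s: 13.08
tcp_pos: [0.5794, 0.0467, -0.0004]
ee_rot: [[-0.215, -0.976, 0.028], [-0.976, 0.216, 0.023], [-0.028, -0.022, -0.999]]
wrist_force: [-2.7, 23.1, 0.4]
gripper_width: 0.007
```

The push stopped dead at TCP y≈58 (43 mm of travel, 18–23 N), which is consistent with the end stop. I'll back off and look.

Call:
move_arm:
  motion: [-0.3, 0, 0, 0, 0, 0, 1, -0.6, 0, 0, 0, 0, 0, 1, -0.6, 0, -1, 0, 0, 0, 1, -0.6, 0, -2, 0, 0, 0, 1, -0.6, 0, -3, 0, 0, 0, 1, -1.5, 0, -3.5, 0, 0, 0, 1, -3, 0, -3.5, 0, 0, 0, 0, -4, 0, -3.5, 0, 0, 0, 0, -5, 0, -3.5, 0, 0, 0, 0, -5, 0, -3.5, 0, 0, 0, 0]

```text
time_s: 13.92
tcp_pos: [0.6194, 0.2428, 0.1449]
ee_rot: [[-0.212, -0.977, 0.029], [-0.977, 0.213, 0.022], [-0.028, -0.024, -0.999]]
wrist_force: [1.1, 0.1, -0.7]
gripper_width: 0.227
```

```bash
python3 - <<'E'
from h import *
st()
cv2.imwrite("pics/t15.png",cv2.resize(imaging.capture("top")[110:260,120:345],None,fx=3.5,fy=3.5,interpolation=cv2.INTER_CUBIC))
cv2.imwrite("pics/s15.png",cv2.resize(imaging.capture("scene")[165:270,185:335],None,fx=5,fy=5,interpolation=cv2.INTER_CUBIC))
E
```

```text
t13.92 jig [ 19.8 259.7 144.9] jaw167.7 tilt [0.029  0.0222] F [ 1.1  0.1 -0.7] Fjig [1.  0.3] M [ 0.006 -0.062 -0.055] w0.227 j [ 35.3  26.7   0.9  -0.1 -62.1 -47.5]
```

View pics/t15.png

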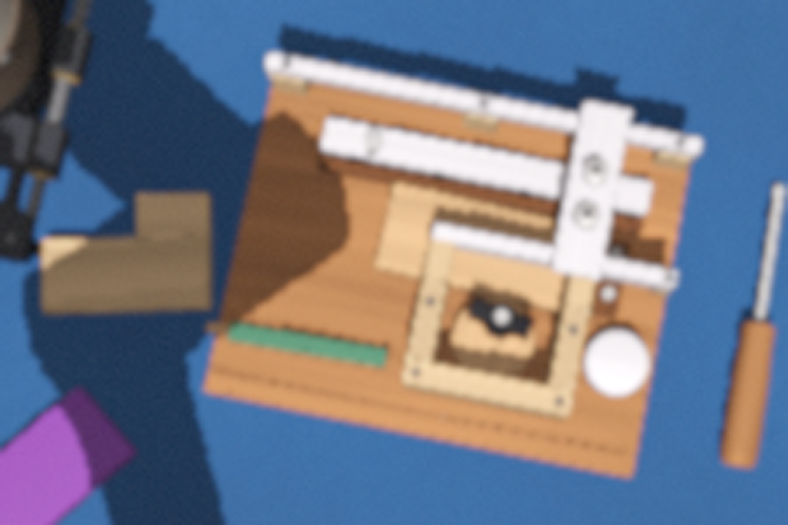

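View pics/s15.png

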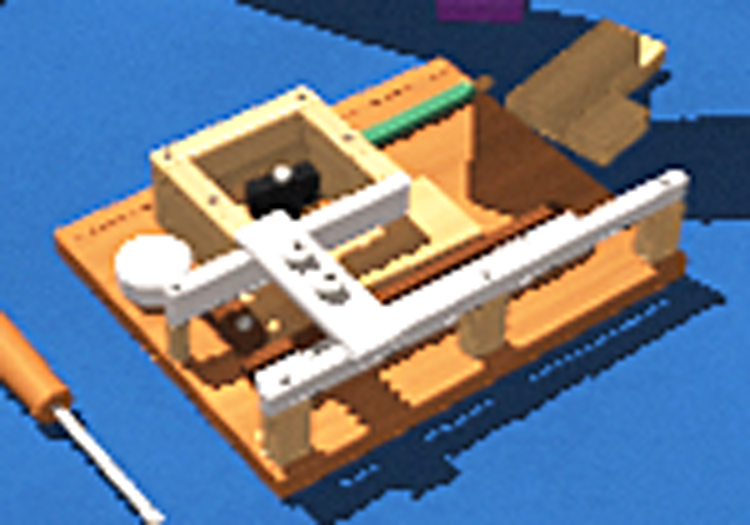

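```bash
python3 - <<'E'
from h import *
tz=lambda u,v:((u+.5)/3.5-.5+120,(v+.5)/3.5-.5+110)
sz=lambda u,v:((u+.5)/5-.5+185,(v+.5)/5-.5+165)
for p in[(395,183),(378,270)]: print(J(onz("top",tz(*p),.036)))
for p in[(483,232),(425,178)]: print(J(onz("scene",sz(*p),.036)))
print("stop",[J(onz("scene",sz(*p),.034)).round() for p in[(205,310),(240,345),(235,300),(268,330)]])
a=imaging.capture("scene")
cv2.imwrite("pics/s16.png",cv2.resize(cv2.convertScaleAbs(a[210:250,215:275],alpha=1.5),None,fx=12,fy=12,interpolation=cv2.INTER_NEAREST))
P=W(-30,-40,180);print(goal(P,157.5))
E
```

```text
[50.65089492 48.71635278 36.        ]
[-10.98101826  47.77889632  36.        ]
[53.93185054 46.24590735 36.        ]
[-4.28513865 48.15767513 36.        ]
stop [array([  11., -122.,   34.]), array([  45., -122.,   34.]), array([  14., -104.,   34.]), array([  45., -102.,   34.])]
[ 7.379  1.164 -1.113 -0.214  0.316  2.028]
```

View pics/s16.png

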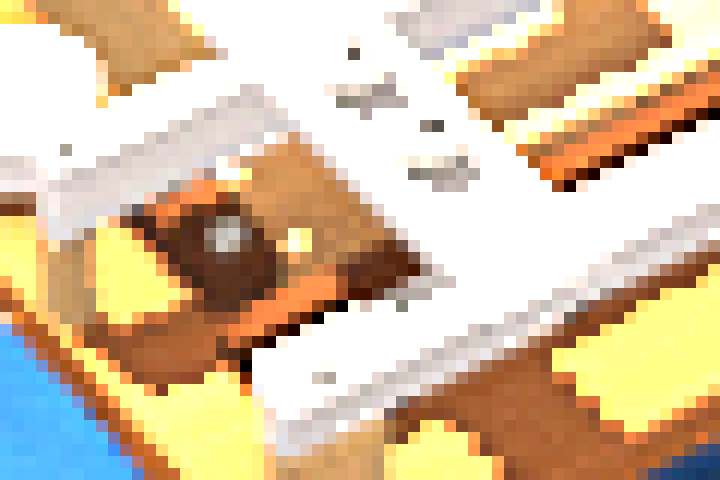

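The blank lies tight against the dark stop block (stop face y≈−103, blank end at +48 means foot ≈−102). It's home. Next I'll move over the knob with the jaws partly open.

Call:
move_arm:
  motion: [1, 0.2, -0.6, -0.1, 0.1, 0.5, 0.25, 2, 0.3, -1.1, -0.21, 0.32, 1, 0.25, 3, 0.5, -1.1, -0.21, 0.32, 1.5, 0.25, 4, 0.6, -1.1, -0.21, 0.32, 2.03, 0.25, 5, 0.8, -1.1, -0.21, 0.32, 2.03, 0.25, 6, 0.95, -1.1, -0.21, 0.32, 2.03, 0.25, 7, 1.1, -1.1, -0.21, 0.32, 2.03, 0.25, 7.38, 1.16, -1.1, -0.21, 0.32, 2.03, 0.25, 7.38, 1.16, -1.1, -0.21, 0.32, 2.03, 0.25, 7.38, 1.16, -1.1, -0.21, 0.32, 2.03, 0.25, 7.38, 1.16, -1.1, -0.21, 0.32, 2.03, 0.25]

```text
time_s: 14.98
tcp_pos: [0.5083, -0.0407, 0.1796]
ee_rot: [[-0.384, -0.923, 0.0], [-0.923, 0.384, -0.001], [0.001, -0.001, -1.0]]
wrist_force: [0.1, 0.4, -0.2]
gripper_width: 0.373
```

```bash
python3 - <<'E'
from h import *
st();print(goal(W(-30,-40,90),157.5))
cv2.imwrite("pics/s17.png",cv2.resize(imaging.capture("scene")[90:260,175:325],None,fx=4,fy=3.5,interpolation=cv2.INTER_NEAREST))
t=r.sense()["tcp_pos"]
for z in(0,.03): print([((proj("scene",t+r.sense()["ee_rot"][:,1]*s+[0,0,z])-[175,90])*[4,3.5]).round() for s in(-.0165,.0165)])
E
```

```text
t14.98 jig [-29.9 -40.7 179.6] jaw157.4 tilt [ 0.0004 -0.0007] F [ 0.1  0.4 -0.2] Fjig [-0.   0.4] M [ 0.12  -0.066 -0.006] w0.373 j [ 13.7  11.4 -16.6   0.1 -62.  -36.3]
[-0.017  0.006  2.241 -0.007 -0.006 -0.015]
[array([273., 285.]), array([254., 263.])]
[array([273., 254.]), array([253., 231.])]
```

View pics/s17.png

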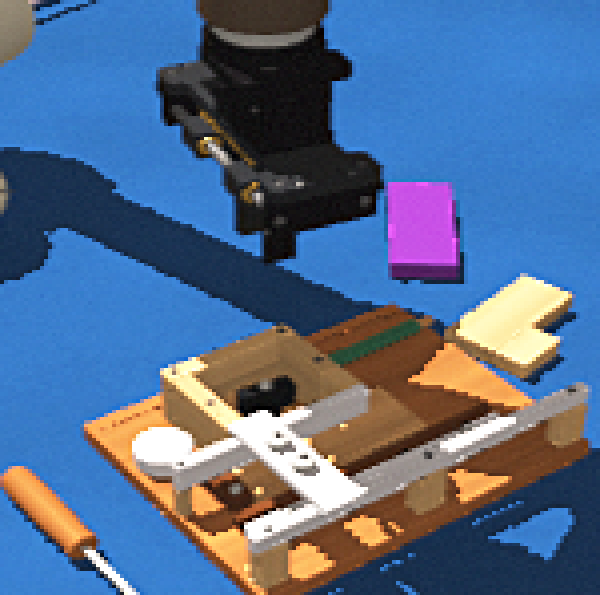

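The fingertip at (280,260) fits the +30 mm offset. I'll descend to just over the rim, with the tip at about 82 mm.

Call:
move_arm:
  motion: [0, 0, 1, 0, 0, 0, 0.25, 0, 0, 2, 0, 0, 0, 0.25, -0.02, 0, 2.7, 0, 0, 0, 0.25, -0.02, 0, 3.1, 0, 0, 0, 0.25, -0.02, 0, 3.2, 0, 0, 0, 0.25, -0.02, 0, 3.2, 0, 0, 0, 0.25]

```text
time_s: 15.53
tcp_pos: [0.5085, -0.0389, 0.0503]
ee_rot: [[-0.382, -0.924, -0.003], [-0.924, 0.382, -0.002], [0.003, 0.002, -1.0]]
wrist_force: [0.4, -0.2, -0.3]
gripper_width: 0.375
```

```bash
python3 - <<'E'
from h import *
st();print(goal(W(-30,-40,16),157.5))
cv2.imwrite("pics/s18.png",cv2.resize(cv2.convertScaleAbs(imaging.capture("scene")[160:250,195:305],alpha=1.5),None,fx=7,fy=6.5,interpolation=cv2.INTER_NEAREST))
cv2.imwrite("pics/t18.png",cv2.resize(imaging.capture("top")[110:260,120:345],None,fx=3.5,fy=3.5,interpolation=cv2.INTER_CUBIC))
E
```

```text
t15.53 jig [-30.1 -38.9  50.3] jaw157.6 tilt [-0.0028 -0.0017] F [ 0.4 -0.2 -0.3] Fjig [ 0.5 -0.1] M [ 0.077 -0.121  0.085] w0.375 j [ 13.9  20.  -26.2   0.1 -43.9 -36.4]
[ 0.025 -0.009  0.858  0.022 -0.03   0.014]
```

View pics/s18.png

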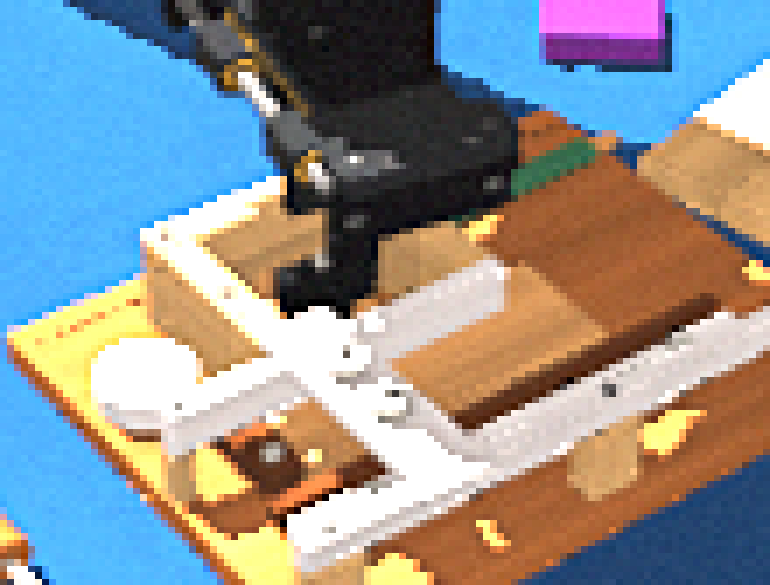

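View pics/t18.png

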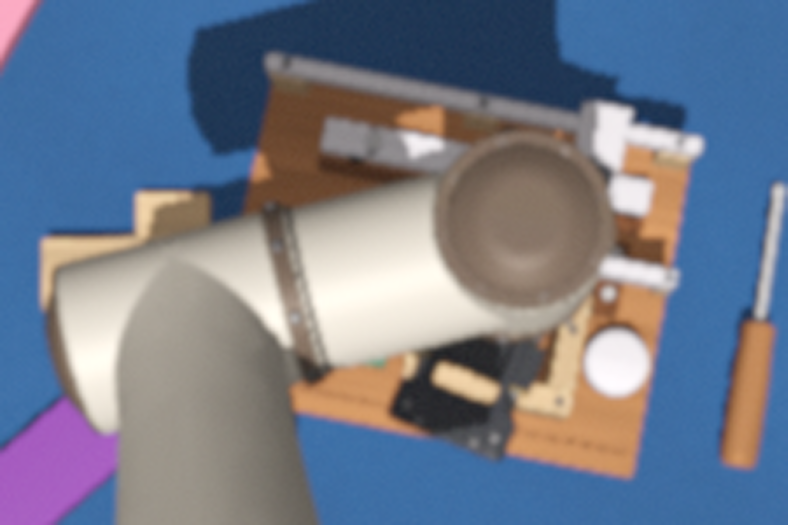

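The far finger (355,270) hangs beside the knob bar and clear of the runner. I'll descend into the pocket slowly.

Call:
move_arm:
  motion: [0.02, 0, 0.15, 0, 0, 0, 0.25, 0.02, 0, 0.3, 0, 0, 0, 0.25, 0.02, 0, 0.4, 0, 0, 0, 0.25, 0.02, 0, 0.46, 0, 0, 0, 0.25, 0.02, 0, 0.46, 0, 0, 0, 0.25]

```text
time_s: 16.05
tcp_pos: [0.5095, -0.0396, 0.0336]
ee_rot: [[-0.382, -0.924, 0.001], [-0.924, 0.382, -0.001], [0.0, -0.001, -1.0]]
wrist_force: [0.8, 0.7, -0.0]
gripper_width: 0.38
```

Call:
move_arm:
  motion: [0, 0, 0.1, 0, 0, 0, 0.25, 0, 0, 0.2, 0, 0, 0, 0.25, 0, 0, 0.3, 0, 0, 0, 0.25, 0, 0, 0.38, 0, 0, 0, 0.25, 0, 0, 0.38, 0, 0, 0, 0.25]

```text
time_s: 16.47
tcp_pos: [0.5089, -0.0398, 0.0175]
ee_rot: [[-0.382, -0.924, -0.0], [-0.924, 0.382, -0.001], [0.001, -0.0, -1.0]]
wrist_force: [-0.0, -0.3, 0.2]
gripper_width: 0.378
```

```bash
python3 - <<'E'
from h import *
st()
cv2.imwrite("pics/s19.png",cv2.resize(cv2.convertScaleAbs(imaging.capture("scene")[160:250,195:305],alpha=1.5),None,fx=7,fy=6.5,interpolation=cv2.INTER_NEAREST))
E
```

```text
t16.47 jig [-29.5 -39.7  17.5] jaw157.5 tilt [-0.0004 -0.0011] F [-0.  -0.3  0.2] Fjig [ 0.  -0.3] M [ 0.083 -0.094  0.02 ] w0.378 j [ 13.8  22.8 -28.1   0.1 -39.1 -36.3]
```

View pics/s19.png

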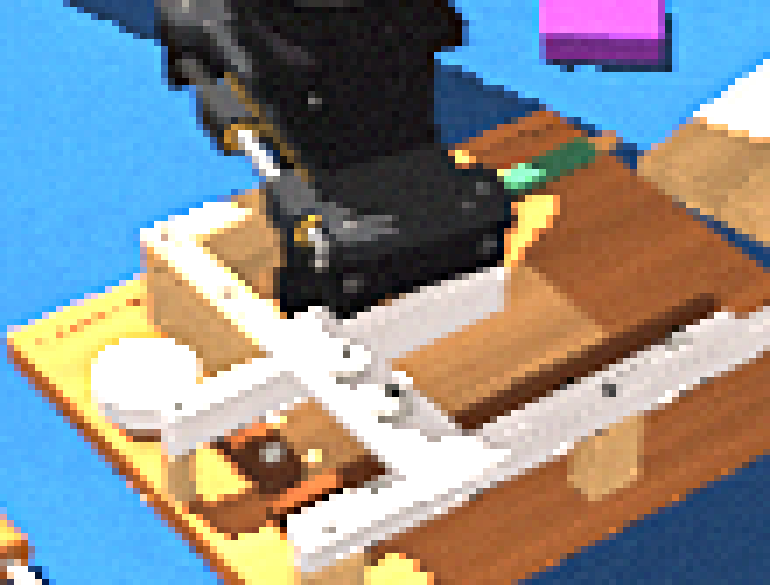

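Tip is at about 47 mm, with no contact forces. Closing on the knob.

Call:
move_arm:
  motion: [0, 0, 0, 0, 0, 0, 0.5, 0, 0, 0, 0, 0, 0, 0.7, 0, 0, 0, 0, 0, 0, 1, 0, 0, 0, 0, 0, 0, 1, 0, 0, 0, 0, 0, 0, 1, 0, 0, 0, 0, 0, 0, 1, 0, 0, 0, 0, 0, 0, 1]

```text
time_s: 17.1
tcp_pos: [0.5105, -0.0399, 0.0183]
ee_rot: [[-0.381, -0.924, 0.003], [-0.924, 0.381, -0.001], [0.0, -0.003, -1.0]]
wrist_force: [3.6, -3.7, -2.0]
gripper_width: 0.155
```

```bash
python3 - <<'E'
from h import *
st()
E
```

```text
t17.10 jig [-27.9 -39.5  18.3] jaw157.6 tilt [ 0.0027 -0.0013] F [ 3.6 -3.7 -2. ] Fjig [ 4.2 -2.9] M [-0.932 -1.223  0.203] w0.155 j [ 13.8  22.8 -28.    0.2 -39.1 -36.3]
```

Gripped: 13.5 mm opening matches the 14 mm bar. I'll turn clockwise 20° first, below the earliest possible touch.

Call:
move_arm:
  motion: [0, 0, 0, 0, 0, 0.5, 1, 0, 0, 0, 0, 0, 1, 1, 0, 0, 0, 0, 0, 1.5, 1, 0, 0, 0, 0, 0, 2, 1, 0, 0, 0, 0, 0, 2.5, 1, 0, 0, 0, 0, 0, 3, 1, 0, 0, 0, 0, 0, 3.5, 1, 0, 0, 0, 0, 0, 4, 1, 0, 0, 0, 0, 0, 4, 1]

```text
time_s: 17.85
tcp_pos: [0.5115, -0.0405, 0.0183]
ee_rot: [[-0.675, -0.738, 0.004], [-0.738, 0.675, -0.002], [-0.002, -0.004, -1.0]]
wrist_force: [4.4, -5.8, -2.9]
gripper_width: 0.156
```

```bash
python3 - <<'E'
from h import *
st()
E
```

```text
t17.85 jig [-26.8 -39.8  18.3] jaw137.5 tilt [ 0.0044 -0.0018] F [ 4.4 -5.8 -2.9] Fjig [ 5.5 -4.7] M [-1.455 -1.327  0.102] w0.156 j [ 13.7  22.8 -28.    0.3 -39.  -56.4]
```

Call:
move_arm:
  motion: [0, -0.04, 0, 0, 0, 0.4, 1, 0, -0.04, 0, 0, 0, 0.8, 1, 0, -0.04, 0, 0, 0, 1.2, 1, 0, -0.04, 0, 0, 0, 1.6, 1, 0, -0.04, 0, 0, 0, 1.6, 1]

```text
time_s: 18.27
tcp_pos: [0.5118, -0.0409, 0.0182]
ee_rot: [[-0.772, -0.636, 0.003], [-0.636, 0.772, -0.001], [-0.002, -0.003, -1.0]]
wrist_force: [-1.5, 2.2, 1.0]
gripper_width: 0.156
```

```bash
python3 - <<'E'
from h import *
st()
E
```

```text
t18.27 jig [-26.4 -40.2  18.2] jaw129.5 tilt [ 0.0029 -0.0012] F [-1.5  2.2  1. ] Fjig [-1.9  1.9] M [1.091 0.273 0.066] w0.156 j [ 13.6  22.9 -27.9   0.2 -39.1 -64.3]
```

Call:
move_arm:
  motion: [0, 0.01, 0, 0, 0, 0.25, 1, 0, 0.01, 0, 0, 0, 0.5, 1, 0, 0.01, 0, 0, 0, 0.75, 1]

```text
time_s: 18.52
tcp_pos: [0.5119, -0.041, 0.0183]
ee_rot: [[-0.813, -0.583, 0.004], [-0.583, 0.813, -0.002], [-0.002, -0.003, -1.0]]
wrist_force: [2.4, -2.9, -2.1]
gripper_width: 0.159
```

```bash
python3 - <<'E'
from h import *
st()
E
```

```text
t18.52 jig [-26.3 -40.2  18.3] jaw125.7 tilt [ 0.0035 -0.0015] F [ 2.4 -2.9 -2.1] Fjig [ 3.  -2.4] M [-0.725 -0.814  0.17 ] w0.159 j [ 13.6  22.9 -27.9   0.2 -39.1 -68.2]
```

Call:
move_arm:
  motion: [0, 0, 0, 0, 0, 0.25, 1, 0, 0, 0, 0, 0, 0.5, 1]

```text
time_s: 18.68
tcp_pos: [0.512, -0.0411, 0.0182]
ee_rot: [[-0.838, -0.545, 0.004], [-0.545, 0.838, -0.002], [-0.002, -0.003, -1.0]]
wrist_force: [1.5, -2.9, -2.6]
gripper_width: 0.16
```

```bash
python3 - <<'E'
from h import *
st()
E
```

```text
t18.68 jig [-26.2 -40.3  18.2] jaw123.0 tilt [ 0.0036 -0.0016] F [ 1.5 -2.9 -2.6] Fjig [ 2.1 -2.6] M [-0.616 -0.707  0.15 ] w0.160 j [ 13.6  22.9 -27.9   0.2 -39.1 -70.8]
```

In motion the moment is 0.15–0.17 N m, matching free turning. I'll continue in 5° steps, checking the moment each time.

Call:
move_arm:
  motion: [0, -0.01, 0, 0, 0, 0.25, 1, 0, -0.01, 0, 0, 0, 0.5, 1, 0, -0.01, 0, 0, 0, 0.75, 1, 0, -0.01, 0, 0, 0, 1, 1]

```text
time_s: 19.02
tcp_pos: [0.5122, -0.0414, 0.0183]
ee_rot: [[-0.884, -0.468, 0.004], [-0.468, 0.884, -0.002], [-0.002, -0.003, -1.0]]
wrist_force: [1.8, -0.5, -1.0]
gripper_width: 0.16
```

```bash
python3 - <<'E'
from h import *
st()
E
```

```text
t19.02 jig [-26.  -40.6  18.3] jaw117.9 tilt [ 0.0035 -0.0016] F [ 1.8 -0.5 -1. ] Fjig [ 1.8 -0.1] M [-0.007 -0.392  0.172] w0.160 j [ 13.6  22.9 -27.9   0.2 -39.1 -75.8]
```

Call:
move_arm:
  motion: [0, 0, 0, 0, 0, 0.25, 1, 0, 0, 0, 0, 0, 0.5, 1, 0, 0, 0, 0, 0, 0.75, 1, 0, 0, 0, 0, 0, 1, 1]

```text
time_s: 19.35
tcp_pos: [0.5123, -0.0416, 0.0183]
ee_rot: [[-0.922, -0.388, 0.004], [-0.388, 0.922, -0.002], [-0.003, -0.003, -1.0]]
wrist_force: [1.6, -2.5, -2.2]
gripper_width: 0.158
```

```bash
python3 - <<'E'
from h import *
st()
E
```

```text
t19.35 jig [-25.8 -40.7  18.3] jaw112.8 tilt [ 0.0037 -0.0018] F [ 1.6 -2.5 -2.2] Fjig [ 2.1 -2.1] M [-0.582 -0.629  0.18 ] w0.158 j [ 13.6  22.9 -27.9   0.2 -39.1 -81. ]
```

Call:
move_arm:
  motion: [0, 0, 0, 0, 0, 0.25, 1, 0, 0, 0, 0, 0, 0.5, 1, 0, 0, 0, 0, 0, 0.75, 1, 0, 0, 0, 0, 0, 1, 1]

```text
time_s: 19.68
tcp_pos: [0.5123, -0.0418, 0.0183]
ee_rot: [[-0.953, -0.304, 0.004], [-0.304, 0.953, -0.002], [-0.003, -0.003, -1.0]]
wrist_force: [2.1, -3.6, -1.9]
gripper_width: 0.158
```

```bash
python3 - <<'E'
from h import *
st()
E
```

```text
t19.68 jig [-25.7 -40.9  18.3] jaw107.7 tilt [ 0.0037 -0.0021] F [ 2.1 -3.6 -1.9] Fjig [ 2.8 -3.1] M [-0.846 -0.704  0.367] w0.158 j [ 13.6  22.9 -27.9   0.3 -39.1 -86.1]
```

Call:
move_arm:
  motion: [0, 0, 0, 0, 0, 0.25, 1, 0, 0, 0, 0, 0, 0.5, 1, 0, 0, 0, 0, 0, 0.75, 1]

```text
time_s: 19.93
tcp_pos: [0.5124, -0.0419, 0.0183]
ee_rot: [[-0.971, -0.24, 0.004], [-0.24, 0.971, -0.002], [-0.003, -0.003, -1.0]]
wrist_force: [2.3, -3.4, -3.3]
gripper_width: 0.162
```

```bash
python3 - <<'E'
from h import *
st()
E
```

```text
t19.93 jig [-25.7 -41.   18.3] jaw103.9 tilt [ 0.0037 -0.0024] F [ 2.3 -3.4 -3.3] Fjig [ 3.  -2.9] M [-0.903 -0.714  0.454] w0.162 j [ 13.6  22.9 -27.9   0.3 -39.1 -89.9]
```

Moment rose 0.18 → 0.37 → 0.45 N m, which means ≈14–15 N of clamping, about 8° (0.15 rad) past first touch. Both are mid-window, so I'll open and lift straight out.

Call:
move_arm:
  motion: [0, 0, 0, 0, 0, 0, 1]

```text
time_s: 20.02
tcp_pos: [0.5123, -0.042, 0.0183]
ee_rot: [[-0.971, -0.239, 0.004], [-0.239, 0.971, -0.003], [-0.003, -0.003, -1.0]]
wrist_force: [1.5, -1.7, -2.0]
gripper_width: 0.16
```

```bash
python3 - <<'E'
from h import *
st()
E
```

```text
t20.02 jig [-25.7 -41.1  18.3] jaw103.8 tilt [ 0.0036 -0.0026] F [ 1.5 -1.7 -2. ] Fjig [ 1.9 -1.3] M [-0.61  -0.68   0.408] w0.160 j [ 13.6  22.9 -27.9   0.3 -39.1 -90. ]
```

Call:
move_arm:
  motion: [0, 0, 0, 0, 0, 0, 0.3, 0, 0, 0, 0, 0, 0, 0.3, 0, 0, 0, 0, 0, 0, 0.3, 0, 0, 0, 0, 0, 0, 0.3, 0, 0, 0, 0, 0, 0, 0.3]

```text
time_s: 20.43
tcp_pos: [0.5121, -0.0418, 0.0183]
ee_rot: [[-0.971, -0.238, 0.003], [-0.238, 0.971, -0.002], [-0.003, -0.003, -1.0]]
wrist_force: [-0.6, -0.1, -0.1]
gripper_width: 0.34
```

```bash
python3 - <<'E'
from h import *
st()
E
```

```text
t20.43 jig [-25.9 -41.   18.3] jaw103.8 tilt [ 0.0034 -0.0024] F [-0.6 -0.1 -0.1] Fjig [-0.5 -0.2] M [ 0.048 -0.104 -0.019] w0.340 j [ 13.6  22.9 -27.9   0.3 -39.1 -90. ]
```

Released cleanly, and the forces are zero. Lifting straight up, then away.

Call:
move_arm:
  motion: [0, 0, -0.4, 0, 0, 0, 0.3, 0, 0, -0.9, 0, 0, 0, 0.3, 0, 0, -1.6, 0, 0, 0, 0.3, 0, 0, -2.4, 0, 0, 0, 0.3, 0, 0, -3.3, 0, 0, 0, 0.3, 0, 0, -4, 0, 0, 0, 0.3, 0, 1, -4, 0, 0, 0, 0.3, 0, 2, -4, 0, 0, 0, 0.3, 0, 3, -4, 0, 0, 0, 0.3, 0, 4, -4, 0, 0, 0, 0.3, 0, 5, -4, 0, 0, 0, 0.3, 0, 6, -4, 0, 0, 0, 0.3, 0, 7, -4, 0, 0, 0, 0.3, 0, 8, -4, 0, 0, 0, 0.3, 0, 8, -4, 0, 0, 0, 0.3]

```text
time_s: 21.68
tcp_pos: [0.4343, 0.275, 0.1773]
ee_rot: [[-0.97, -0.244, 0.004], [-0.244, 0.97, -0.0], [-0.004, -0.001, -1.0]]
wrist_force: [-0.2, 0.6, -0.3]
gripper_width: 0.349
```

```bash
python3 - <<'E'
from h import *
st()
cv2.imwrite("pics/t20.png",cv2.resize(imaging.capture("top")[110:260,120:345],None,fx=3.5,fy=3.5,interpolation=cv2.INTER_CUBIC))
cv2.imwrite("pics/s20.png",cv2.resize(imaging.capture("scene")[165:270,185:335],None,fx=5,fy=5,interpolation=cv2.INTER_CUBIC))
E
```

```text
t21.68 jig [-167.9  252.7  177.3] jaw104.1 tilt [ 0.0044 -0.0004] F [-0.2  0.6 -0.3] Fjig [-0.3  0.6] M [ 0.028 -0.15   0.015] w0.349 j [  50.6   11.8  -16.5    0.2  -61.5 -126.6]
```

View pics/t20.png

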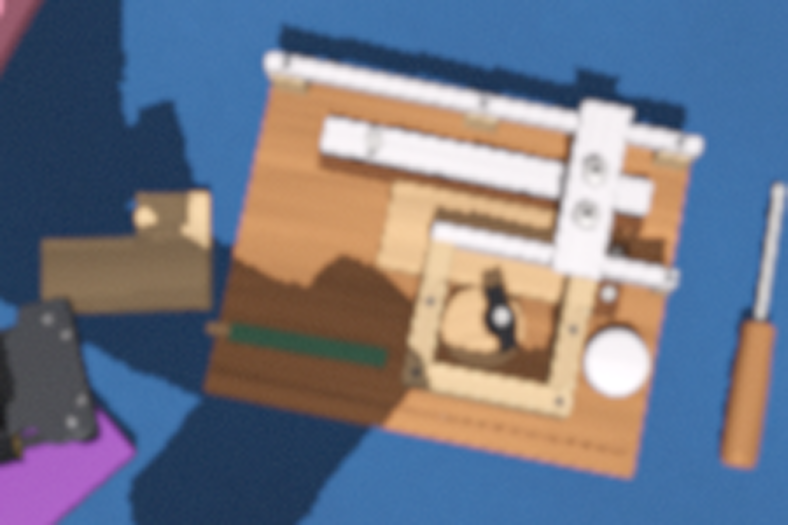

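View pics/s20.png

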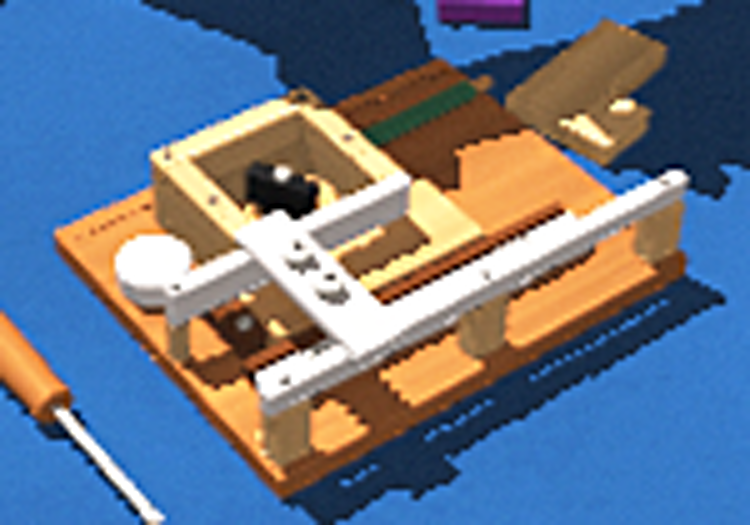

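The final pictures show the blank's end still at (395,183)–(378,270) in the top view. The knob bar has turned to about 14° in world axes, matching the hand's turn. The tin at (616,362) and pencil at (230–385,330–357) haven't moved, and the hand is clear.

```bash
python3 - <<'E'
from station import r
print(r.finish_job())
E
```

```text
the job is handed in; nothing more can be done
None
```

The drilling jig is loaded. The blank is home against the end stop, the cam is turned down on it, and the hand is away. I handed the job in at about 22 s of the 58 s allowed; no verdict was given.

- **Blank home:** I pushed the blank about 43 mm until it stopped dead, with the push force reaching about 23 N. The pictures then showed its foot at y ≈ −102 mm and the stop face at ≈ −103 mm, the same within measuring error. The blank looked unmoved after clamping.
- **Clamping:** I turned the knob clockwise about 54°. The moment was about 0.17 N m turning freely and 0.45 N m at the end, 0.41 N m while holding still. That is roughly 13–15 N of clamping, about 0.15 rad past first touch, which is inside the snug range.
- **Last checks:** After release, forces read about zero and the knob bar was where the hand had turned it. The pencil and wax tin were in their original places. I felt no knock on the rim or drill guide.

**What disagreed or went unmeasured:**
- **Fingertip height:** The fingertips sat about 30 mm above the reported TCP. The first two pushes therefore passed over the blank without touching it. I then found the true height by touching the board lightly (about 14 N) and used that offset from there on.
- **Squareness:** I could only check this to the camera's accuracy. The blank's end showed less than about 1° of skew before clamping, and I did not measure it again afterwards.

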